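# Restock a lift-up pastry case

### The arm

A 6-joint arm with a two-finger parallel gripper is mounted at the origin on the work surface. World frame = base frame: x ahead of the robot, y to its left, z up, the work surface at z = 0. Lengths are in m, angles in rad, forces in N, time in s.
With the tool pointing down it reaches from about 0.425 to 0.95 m from the base axis. Payload 3.5 kg.
Tool frame: the origin (TCP) lies on the centre line of the jaws, within the pads' length; the fingertips stand 14 mm ahead of it and the grasp point (between the pads) lies 5 mm behind it; z points along the fingers, y is the direction in which the jaws open and shut (so a half turn about z gives the same grasp; the last joint's range is limited). The gripper opens to 85 mm and grips with 20 to 120 N. Pads are 22 mm wide; open, the fingers measure 114 mm over their backs; the gripper's body (76 mm by 85 mm) begins 54 mm behind the grasp point. The pads swing forward as they close: fully open they stand 13 mm farther back than shut.
Start: joints at [1.068, 0.286, 1.577, -0, 1.279, -0.15], TCP at [0.233, 0.633, 0.218] pointing down, gripper open.
Joint ranges: [-2.77, 2.77], [-0.9, 2.22], [0.21, 2.48], [-1.53, 4.67], [0.24, 2.81], [-2.84, 2.84]. Speed limits (rad/s): [2.79, 2.79, 3.14, 3.14, 3.14, 3.14].

### API

Orientations are given as [roll, pitch, yaw] about the fixed x, y, z axes, in that order (R = Rz(yaw) Ry(pitch) Rx(roll)).
In Python, from station import env gives the robot as it stands.
- The arm moves only by the shell command python3 -m inch 'ROWS' [OPENING] [FORCE]. ROWS is JSON, a list of rows, each an object with "linear": the shift along the tool's x, y, z each as a share of 6 cm, from -1 to 1, a list of three; "roll": the turn about the tool's z as a share of pi/4 rad, from -1 to 1. A call has exactly 5 rows; each row shifts and turns the commanded pose from where the row before left it, along the tool's axes as they then stand; what a row does not reach is not made up. A row lasts 1/8 s, in which the tool goes at most 62.5 mm and 10.7 degrees, less where a joint would pass 70% of its speed; a pose out of reach is approached as far as the arm can. A call with a number of a shift or a turn outside -1 to 1 is refused whole. A call with a gripper value outside its range is refused whole. OPENING is the opening, from 0 (shut) to 1 (fully open), set as the call begins (- or left out, the last holds). The fingers move at their own pace and stop on an object; FORCE is the grip in N (left out, the last holds). Time passes only in rows, so rows that do not move let the fingers close, or fill a call up. It gives the time, the measured TCP pose, the force and the opening at its end, in the units of the state.
- env.state(): the state, without advancing time (a new reading comes with each control period).
- env.grab_frame(name): name is "scene" or "top" or "wrist"; returns (picture, depth): 384x512x3 uint8, red, green, blue; 384x512 float32, m along the optical axis (not along the pixel's ray), 0 where there is no reading.
- env.camera_params(name): a dict with "K" (3x3 intrinsics, pixels), "dist" ([k1, k2, p1, p2, k3] as OpenCV has them; the pictures are not rectified), "R" (3x3) and "t" (3): a world point X has camera coordinates R X + t; the wrist camera has in their place "tool_from_camera" (4x4, takes a point from camera to tool coordinates, whose origin is the TCP and whose axes are the flange's). Camera axes: x right, y down, z forward; pixel columns grow to the right and rows downward; lengths in m; the calibration is good to about 2 mm. A picture is of the moment at which its call begins: read the wrist's pose just before it. camera_params takes no time and is no camera call.
- env.hand_in(): hands the job in, once; it reports no verdict.
The state is a dict: "time": time; "joint_pos": joint angles; "joint_velocities": joint speeds; "joint_efforts": joint torques, N m; "ee_pos": TCP position; "orientation": TCP orientation; "ft_force": force on the tool from outside, world axes, zero at the start; "torque": the same for the moment, N m; "grip_width": finger opening in m.
Only numpy, scipy, OpenCV 4.12 (cv2) and the standard library are available. Lean on these libraries where they do the work, as an engineer would, in place of code of your own. Each camera call takes 0.05 s, during which the arm holds its last target. There are 200 camera calls.

### The job

The yellow-banded cakes have sold out: restock the pastry case. Raise its sloping door by the handle until the stay hooks and holds it open on its own, then set the yellow-banded pack from the steel tray down gently, lengthwise and wholly on the yellow display tray. Then free the stay by lifting the door on past the hooked position until the red catch flips out, and lower the door by hand all the way shut without letting it drop; leave the other packs and everything else where they are.

Things in the scene. Friction and masses are not known exactly. Their poses are not given: they have to be found in the camera images.
- door (a joint): angle of the lift-up door: 0 = shut, sloping 36 degrees down from the hinge to the front; grows as it rises (right-handed about the hinge point's y). 0.63 level, 2.20 upright, 2.62 end stop. Raised past 2.13 (below 2 rad/s) the stay hooks: let go from 2.13 to 2.28 it sinks back to 2.01 and holds there. Lifted beyond 2.45 it is unhooked and can be lowered; unhooked, it falls shut if let go
- catch (a joint): red two-armed catch of the stay, outside on the case's -y side. 0 = ready or hooked; up to 0.35 while the door's pin passes on the way up; pushed aside again from door angle 2.25 and, by 2.45, flipped over to 1.13 = out, door free. It stays out until the last 0.2 rad of closing sets it again. The door works it: not to be touched
- case_hinge (a point): middle of the door's hinge line, 185 mm up. Axes: x from the case's front to its back, y along the hinge, z up. The case is a fixed clear box with aluminium trim, 390 mm wide, from 138 mm in front of this point to 62 mm behind; flat top 185 mm high behind the hinge, low front wall 85 mm high, floor 20 mm up. The robot faces the case's front
- door_handle (a point): centre of the handle, a round black bar 14 mm thick, 170 mm long, parallel to the hinge, on posts 80 mm either side; 46 mm out from the door's plane, 160 mm along it from the hinge. Shut: 156 mm in front of the hinge and 57 mm lower. Turns with the door. It can be pinched from above at every angle; 3 to 5 N lift it
- tray_yellow: yellow plastic display tray, 140 mm (x, along the case's x) by 108 mm (y), rim 10 mm high, 4 mm thick, floor 4 mm thick; fixed. One of three side by side in the case in any order, 120 mm apart, centres 62 mm in front of the hinge line. Origin: centre of its underside, 20 mm above the table
- tray_red: the same in red; empty, and stays so
- tray_green: the same in green; it already holds the green pack
- pack_yellow_center (a point): centre of a loose rigid pack of round cakes with a broad yellow band round its middle: 110 mm (x) by 62 mm (y) by 56 mm high (z), about 0.24 kg; it starts flat on the steel tray (floor 3 mm above the table, rim 22 mm)
- pack_red_center (a point): centre of the same sort of pack with a red band and dark cakes, beside the yellow one on the steel tray; leave it there
- pack_green_center (a point): centre of the same sort of pack with a green band, already in the case on the green tray; leave it there
- oil: bystander: oil bottle, 68 mm thick and 215 mm high, origin under its centre
- shaker: bystander: metal sugar shaker, 60 mm thick and 102 mm high, origin under its centre
- jar: bystander: lidded glass jar, 72 mm thick and 95 mm high, origin under its centre
- catch_hook (a point): tip of the red catch's hook, 206 mm from the case's middle plane; hooked, it is 49 mm straight below the hinge line. The stay's steel arms stand out 30 mm from the case's -y side, within 70 mm of the hinge line
- door_edge (a point): middle of the door's free edge, 171 mm from the hinge line. The door is a clear panel 376 mm wide in a 10 mm aluminium frame, 0.45 kg, also pulled shut by a light spring. Hooked open, it leans 11 degrees towards the front of the case, its edge 32 mm in front of the hinge line and 353 mm up
There are look-alikes about, which are no part of the job. What is shaped like the part that bears pack_yellow_center but orange or pink is not meant.

How it is judged:
By the outcome, as a careful person would: the job done as asked, in the order asked, and still so for the second after the job is handed in, with the robot touching nothing.
It also fails if it takes over 72 s, if anything falls off the work surface, if the arm or the gripper's body presses on something with over 40 N, if the wrist force passes 120 N, or if a joint passes its speed limit or range.

## Working session

There is one attempt and no reset: what is moved stays moved. The work goes in short steps, Python scripts to look and compute and a shell command to move; the robot and the scene stay as the last step left them, time stands still between calls to the robot, and variables do not carry over. Pictures are saved under pics/ and viewed, about 8 in all and at most 12, crops included, and the job is handed in when it is done.

```bash
ls; mkdir -p pics; python3 - <<'E'
from station import env
import cv2,numpy as np
for n in("scene","top"):
    im,d=env.grab_frame(n); np.savez(f"pics/{n}0.npz",im=im,d=d)
    cv2.imwrite(f"pics/{n}0.png",cv2.resize(im[:,:,::-1],(800,600)))
    p=env.camera_params(n);print(n,p)
s=env.state();print(s)
E
```

```text
pics
scene {'K': array([[382.97889774,   0.        , 260.6329031 ],
       [  0.        , 382.97889774, 195.40916659],
       [  0.        ,   0.        ,   1.        ]]), 'dist': array([-0.12924372,  0.        ,  0.        ,  0.        ,  0.        ]), 'R': array([[-0.78093911,  0.62460084,  0.0028093 ],
       [ 0.46929418,  0.58971525, -0.65726623],
       [-0.41218573, -0.51196652, -0.75365324]]), 't': array([ 0.38805134, -0.17672733,  1.41980064])}
top {'K': array([[377.61345513,   0.        , 255.39923337],
       [  0.        , 377.61345513, 194.12211341],
       [  0.        ,   0.        ,   1.        ]]), 'dist': array([-0.0869024,  0.       ,  0.       ,  0.       ,  0.       ]), 'R': array([[ 0.00842544, -0.99990218, -0.01116412],
       [-0.98155016, -0.00613706, -0.19110632],
       [ 0.19101911,  0.0125683 , -0.98150585]]), 't': array([0.0287498 , 0.50364152, 1.12694423])}
{'time': 0.1, 'joint_pos': array([ 1.06798655e+00,  2.87139235e-01,  1.57805437e+00, -2.60983859e-05,
        1.27859644e+00, -1.50027226e-01]), 'joint_velocities': array([-0.00031612, -0.00237762, -0.0020377 ,  0.00193234,  0.00042187,
        0.00020345]), 'joint_efforts': array([ 3.11286149e-04, -4.07299376e+01, -2.93696845e+01, -1.64899266e-04,
        3.45074463e-03, -1.01053493e-05]), 'ee_pos': array([0.23290683, 0.63287101, 0.21683121]), 'orientation': array([-3.13941621e+00, -3.03738227e-04,  2.78881732e+00]), 'ft_force': array([ 0.07481363, -0.08810595, -0.12887603]), 'torque': array([ 0.04218718, -0.00060675, -0.02151434]), 'grip_width': 0.08548921746067992}
```

View pics/top0.png

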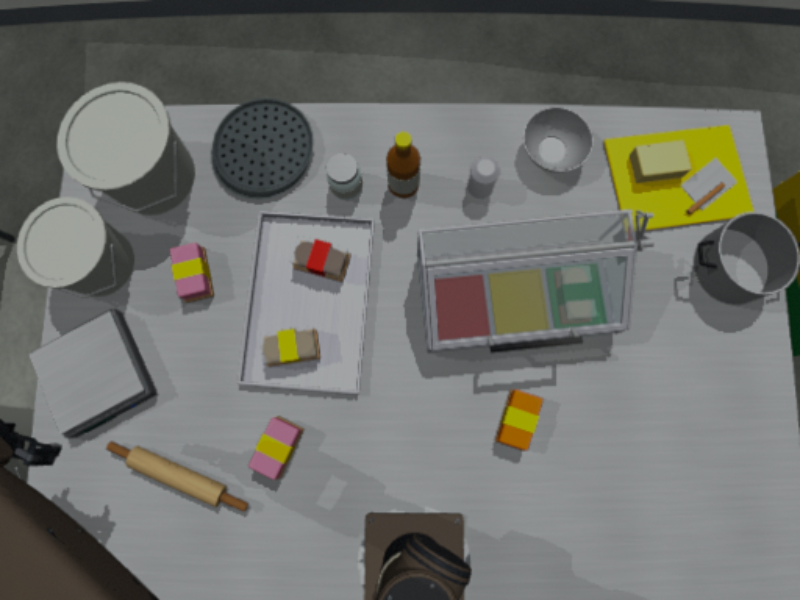

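View pics/scene0.png

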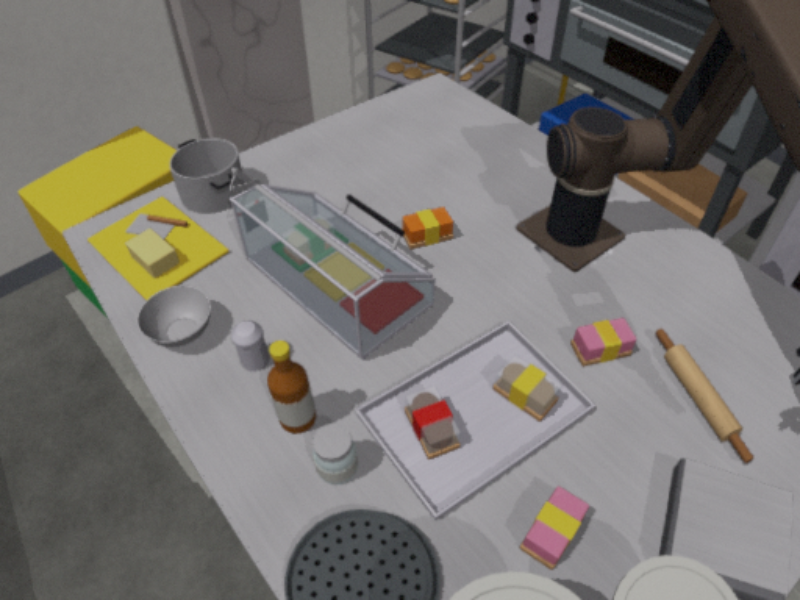

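```bash
cat > h.py <<'E'
from station import env
import cv2,numpy as np
def ray(n,uv,z):
    p=env.camera_params(n)
    q=cv2.undistortPoints(np.array(uv,float).reshape(-1,1,2),p["K"],p["dist"]).reshape(-1,2)
    q=np.c_[q,np.ones(len(q))]; R,t=p["R"],p["t"]
    o=-R.T@t; d=q@R
    z=np.broadcast_to(z,len(q)); return o+d*((z-o[2])/d[:,2])[:,None]
def pose(s):
    return np.r_[s["ee_pos"],s["orientation"]]
E
python3 - <<'E'
import numpy as np,cv2
a=np.load("pics/top0.npz")["im"][:,:,::-1]
c=cv2.resize(a[125:260,255:425],(800,635),interpolation=cv2.INTER_CUBIC)[:600]
cv2.imwrite("pics/case.png",c)   # scale 4.706
c=cv2.resize(a[140:260,150:250],(500,600),interpolation=cv2.INTER_CUBIC)
cv2.imwrite("pics/pack.png",c)  # scale 5
E
```

```text
(no output)
```

View pics/case.png

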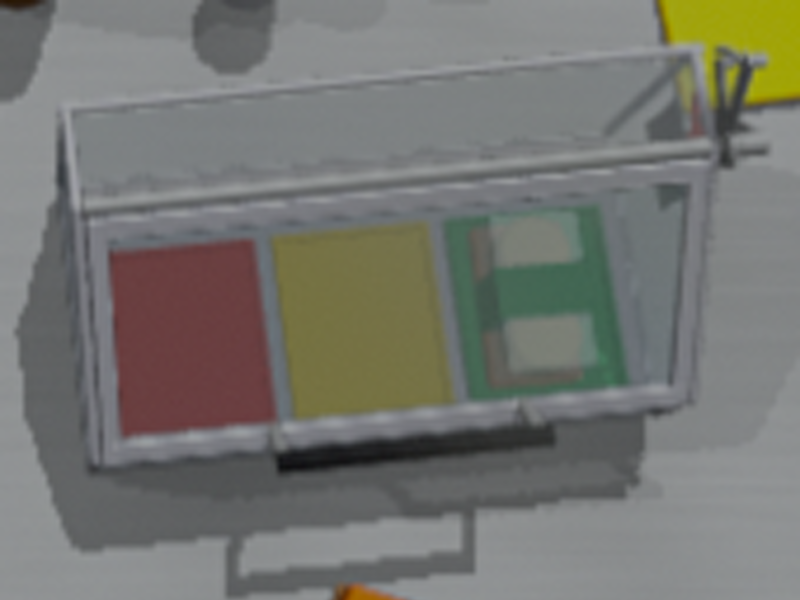

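View pics/pack.png

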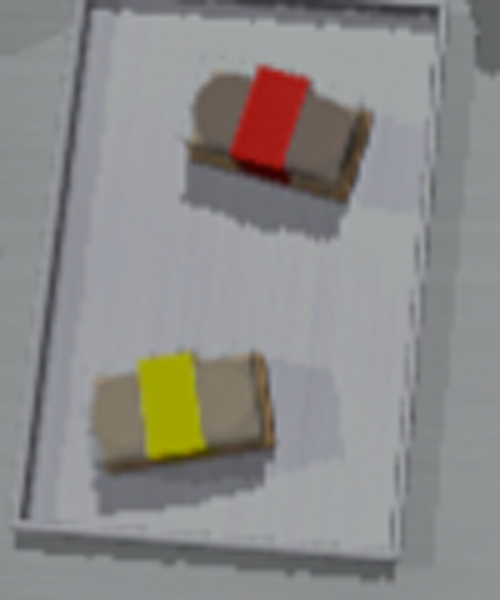

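```bash
python3 - <<'E'
from h import *
np.set_printoptions(precision=4,suppress=True)
p=env.camera_params("top");print("cam",-p["R"].T@p["t"])
f=lambda l,s,o:[(x/s+o[0]-.4,y/s+o[1]-.4) for x,y in l]
C=lambda l,z:ray("top",f(l,4.706,(255,125)),z)
h=C([(80,202),(715,150)],.187);print("hinge",h,"yaw",np.arctan2(*(h[0]-h[1])[[1,0]])-np.pi/2, np.linalg.norm(h[0]-h[1]))
h=C([(278,463),(554,437)],.128);print("handle",h,h.mean(0),"yaw",np.arctan2(*(h[0]-h[1])[[1,0]])-np.pi/2, np.linalg.norm(h[0]-h[1]))
h=C([(272,236),(428,222),(452,402),(293,419)],.03);print("ytray",h,h.mean(0))
h=ray("top",f([(138,360),(192,354),(205,454),(150,459)],5,(150,140)),.059);print("band",h,h.mean(0))
h=ray("top",f([(95,375),(262,353),(275,448),(108,470)],5,(150,140)),[.059,.059,.01,.01]);print("pack",h,h.mean(0))
a=np.load("pics/top0.npz")["d"]; print(a[221,184],a[222,239],a[215,350])
# depth-derived points
def dp(n,u,v,d):
    q=cv2.undistortPoints(np.array([[[u,v]]],float),p["K"],p["dist"])[0,0]
    return p["R"].T@(np.r_[q,1]*d-p["t"])
for u,v in[(184,221),(343,218),(340,219),(320,222),(365,216)]:print(u,v,dp("top",u,v,a[v,u]))
E
```

```text
cam [0.2788 0.0177 1.2027]
hinge [[ 0.5521 -0.0137  0.187 ]
 [ 0.5875 -0.3955  0.187 ]] yaw 0.09261999094587492 0.3833885542340462
handle [[ 0.405  -0.1359  0.128 ]
 [ 0.4216 -0.3059  0.128 ]] [ 0.4133 -0.2209  0.128 ] yaw 0.0977094807594645 0.1708192468914271
ytray [[ 0.5713 -0.149   0.03  ]
 [ 0.5819 -0.256   0.03  ]
 [ 0.458  -0.2675  0.03  ]
 [ 0.446  -0.1605  0.03  ]] [ 0.5143 -0.2083  0.03  ]
band [[0.4451 0.2725 0.059 ]
 [0.4491 0.2392 0.059 ]
 [0.3876 0.2287 0.059 ]
 [0.3842 0.2624 0.059 ]] [0.4165 0.2507 0.059 ]
pack [[0.4356 0.2988 0.059 ]
 [0.4501 0.1959 0.059 ]
 [0.3966 0.1932 0.01  ]
 [0.3815 0.2995 0.01  ]] [0.4159 0.2468 0.0345]
1.1520275 1.2038311 1.115314
184 221 [0.4163 0.2502 0.0587]
343 218 [ 0.4194 -0.2201  0.1304]
340 219 [ 0.4159 -0.2105  0.1348]
320 222 [ 0.4067 -0.1526  0.1374]
365 216 [ 0.4248 -0.2827  0.1352]
```

```bash
cat >> h.py <<'E'
import json
from scipy.spatial.transform import Rotation as Rot
HIN=np.array([.5692,-.2055,.185]); CY=.095
CX=np.array([np.cos(CY),np.sin(CY),0]); CYv=np.array([-np.sin(CY),np.cos(CY),0])
def handle(th):
    a=np.arctan2(-.057,-.156)-th; r=np.hypot(.156,.057)
    return HIN+CX*r*np.cos(a)+np.array([0,0,r*np.sin(a)])
def plan(wps,start=None):
    """wps: (xyz,yaw,nrows); prints rows in calls of 5"""
    s=env.state(); p=np.array(s["ee_pos"]); y=s["orientation"][2]
    if start is not None: p,y=np.array(start[0]),start[1]
    rows=[]
    for q,yw,n in wps:
        p0,y0=p.copy(),y; dy=(yw-y0+np.pi)%(2*np.pi)-np.pi
        for i in range(1,n+1):
            tp=p0+(np.array(q)-p0)*i/n if False else np.array(q)*i/n+p_start(p0)*(1-i/n)
            ty=y0+dy*i/n
            R=Rot.from_euler('xyz',[np.pi,0,y]).as_matrix()
            l=np.round(R.T@(tp-p)/.06,2); r=round(-(ty-y)/(np.pi/4),2)
            if np.linalg.norm(l)>1.04 or abs(r)>.237: print("TOO FAST",l,r)
            rows.append({"linear":[float(v)+0 for v in l],"roll":r+0}); p=p+R@(l*.06); y=y-r*np.pi/4
    while len(rows)%5: rows.append({"linear":[0,0,0],"roll":0})
    for i in range(0,len(rows),5): print(json.dumps(rows[i:i+5]).replace(": ",":").replace(", ",","))
p_start=lambda p:p
def show():
    s=env.state();print(round(s["time"],2),np.round(s["ee_pos"],4),np.round(s["orientation"],3),"F",np.round(s["ft_force"],1),"g",round(s["grip_width"],4),"j",np.round(s["joint_pos"],2))
E
python3 - <<'E'
from h import *
print(handle(0),handle(2.2))
Y=1.666
plan([((.45,.40,.29),2.4,6),((.54,.1,.29),2.0,6),((.4133,-.2209,.25),Y,8)])
E
```

```text
[ 0.41390342 -0.22029772  0.128     ] [ 0.61471571 -0.20116295  0.34467   ]
[{"linear":[-0.79,-0.4,-0.2],"roll":0.08},{"linear":[-0.81,-0.35,-0.21],"roll":0.09},{"linear":[-0.84,-0.29,-0.2],"roll":0.08},{"linear":[-0.85,-0.23,-0.2],"roll":0.08},{"linear":[-0.86,-0.19,-0.21],"roll":0.08}]
[{"linear":[-0.88,-0.13,-0.2],"roll":0.09},{"linear":[-0.75,-0.44,0.0],"roll":0.08},{"linear":[-0.77,-0.4,0.0],"roll":0.09},{"linear":[-0.8,-0.33,0.0],"roll":0.08},{"linear":[-0.83,-0.29,0.0],"roll":0.09}]
[{"linear":[-0.83,-0.23,0.0],"roll":0.08},{"linear":[-0.86,-0.18,0.0],"roll":0.08},{"linear":[-0.5,-0.52,0.08],"roll":0.05},{"linear":[-0.51,-0.5,0.09],"roll":0.06},{"linear":[-0.54,-0.47,0.08],"roll":0.05}]
[{"linear":[-0.56,-0.46,0.08],"roll":0.05},{"linear":[-0.57,-0.43,0.09],"roll":0.06},{"linear":[-0.6,-0.4,0.08],"roll":0.05},{"linear":[-0.6,-0.38,0.08],"roll":0.06},{"linear":[-0.63,-0.35,0.09],"roll":0.05}]
```

```bash
python3 -m inch '[{"linear":[-0.79,-0.4,-0.2],"roll":0.08},{"linear":[-0.81,-0.35,-0.2],"roll":0.08},{"linear":[-0.84,-0.3,-0.2],"roll":0.08},{"linear":[-0.85,-0.25,-0.2],"roll":0.08},{"linear":[-0.85,-0.2,-0.2],"roll":0.08}]' 0.4 20
python3 -m inch '[{"linear":[-0.88,-0.13,-0.2],"roll":0.09},{"linear":[-0.75,-0.44,0.0],"roll":0.08},{"linear":[-0.77,-0.4,0.0],"roll":0.09},{"linear":[-0.8,-0.33,0.0],"roll":0.08},{"linear":[-0.83,-0.3,0.0],"roll":0.09}]'
python3 -m inch '[{"linear":[-0.83,-0.23,0.0],"roll":0.08},{"linear":[-0.86,-0.18,0.0],"roll":0.08},{"linear":[-0.5,-0.52,0.08],"roll":0.05},{"linear":[-0.5,-0.5,0.08],"roll":0.06},{"linear":[-0.54,-0.47,0.08],"roll":0.05}]'
python3 -m inch '[{"linear":[-0.56,-0.46,0.08],"roll":0.05},{"linear":[-0.57,-0.43,0.08],"roll":0.06},{"linear":[-0.6,-0.4,0.08],"roll":0.05},{"linear":[-0.6,-0.38,0.08],"roll":0.06},{"linear":[-0.63,-0.35,0.08],"roll":0.05}]'
python3 - <<'E'
from h import *
show(); 
im,d=env.grab_frame("wrist");np.savez("pics/w1.npz",im=im,d=d);cv2.imwrite("pics/w1.png",im[:,:,::-1]);show()
plan([((.4136,-.2206,.25),1.666,5)])
E
```

```text
time: 0.72
ee_pos: [0.4137, 0.437, 0.2779]
orientation: [-3.141, -0.0, 2.473]
ft_force: [0.1, 0.6, -0.1]
grip_width: 0.0341
time: 1.35
ee_pos: [0.511, 0.1982, 0.2896]
orientation: [-3.141, -0.0, 2.135]
ft_force: [1.1, -0.0, 0.6]
grip_width: 0.0347
time: 1.98
ee_pos: [0.494, -0.0211, 0.275]
orientation: [-3.141, -0.0, 1.884]
ft_force: [0.3, -0.3, -0.1]
grip_width: 0.0342
time: 2.6
ee_pos: [0.4164, -0.2219, 0.2512]
orientation: [-3.141, -0.0, 1.672]
ft_force: [0.4, 0.1, -0.1]
grip_width: 0.0341
2.6 [ 0.4164 -0.2219  0.2512] [-3.141 -0.     1.672] F [ 0.4  0.1 -0.1] g 0.0341 j [-0.71 -0.2   2.02  0.    1.32 -0.81]
2.65 [ 0.4147 -0.2256  0.2504] [-3.138e+00  2.000e-03  1.668e+00] F [ 0.3 -3.9 -0.2] g 0.0343 j [-0.71 -0.2   2.02 -0.    1.32 -0.81]
[{"linear":[0.02,0.0,0.0],"roll":0.0},{"linear":[0.01,0.0,0.0],"roll":0.0},{"linear":[0.02,-0.01,0.0],"roll":0.0},{"linear":[0.02,0.0,0.01],"roll":0.0},{"linear":[0.01,0.0,0.0],"roll":0.0}]
```

View pics/w1.png

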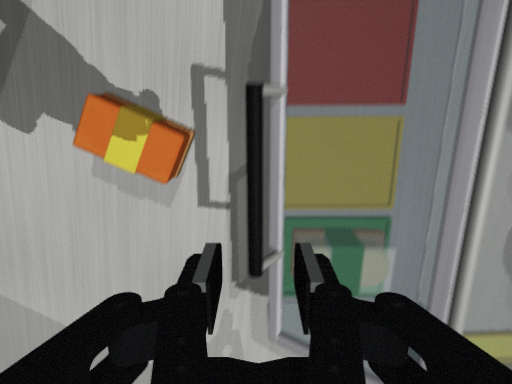

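```bash
cat >> h.py <<'E'
def wray(uv,z,pos,ori):
    p=env.camera_params("wrist");T=p["tool_from_camera"]
    q=cv2.undistortPoints(np.array(uv,float).reshape(-1,1,2),p["K"],p["dist"]).reshape(-1,2)
    q=np.c_[q,np.ones(len(q))]; R=Rot.from_euler('xyz',ori).as_matrix()
    d=(R@T[:3,:3]@q.T).T; o=pos+R@T[:3,3]
    return o+d*((z-o[2])/d[:,2])[:,None]
E
python3 - <<'E'
from h import *
h=wray([(254.5,83),(256,275)],.131,[.4157,-.2235,.251],[-3.14,0.001,1.670]);print(h,h.mean(0))
h=wray([(285,115),(403,116),(397,208),(286,208)],.03,[.4157,-.2235,.251],[-3.14,0.001,1.670]);print(h,h.mean(0))
show()
plan([((.4136,-.2206,.25),1.666,1),((.4136,-.2206,.123),1.666,4)])
E
```

```text
[[ 0.40247619 -0.13966613  0.131     ]
 [ 0.42041902 -0.30815927  0.131     ]] [ 0.41144761 -0.2239127   0.131     ]
[[ 0.43774518 -0.16555037  0.03      ]
 [ 0.56697387 -0.15380163  0.03      ]
 [ 0.5841709  -0.25933332  0.03      ]
 [ 0.45238581 -0.27272138  0.03      ]] [ 0.51031894 -0.21285168  0.03      ]
2.65 [ 0.4147 -0.2256  0.2504] [-3.138e+00  2.000e-03  1.668e+00] F [ 0.3 -3.9 -0.2] g 0.0343 j [-0.71 -0.2   2.02 -0.    1.32 -0.81]
[{"linear":[0.08,-0.01,0.01],"roll":0.0},{"linear":[0.0,0.0,0.53],"roll":0.0},{"linear":[0.0,0.0,0.53],"roll":0.0},{"linear":[0.0,0.0,0.52],"roll":0.0},{"linear":[0.0,0.0,0.53],"roll":0.0}]
```

```bash
python3 -m inch '[{"linear":[0.06,0.0,0.0],"roll":0},{"linear":[0,0,0.53],"roll":0},{"linear":[0,0,0.53],"roll":0},{"linear":[0,0,0.53],"roll":0},{"linear":[0,0,0.52],"roll":0}]'
python3 -m inch '[{"linear":[0,0,0],"roll":0},{"linear":[0,0,0],"roll":0},{"linear":[0,0,0],"roll":0},{"linear":[0,0,0],"roll":0},{"linear":[0,0,0],"roll":0}]' 0 25
python3 - <<'E'
from h import *
show()
E
```

```text
time: 3.28
ee_pos: [0.4174, -0.2157, 0.1243]
orientation: [3.141, -0.0, 1.676]
ft_force: [1.8, -0.1, 0.6]
grip_width: 0.0345
time: 3.9
ee_pos: [0.4172, -0.2176, 0.1258]
orientation: [3.141, 0.001, 1.673]
ft_force: [0.1, 0.7, 0.4]
grip_width: -0.0002
3.9 [ 0.4172 -0.2176  0.1258] [3.141e+00 1.000e-03 1.673e+00] F [0.1 0.7 0.4] g -0.0002 j [-0.7  -0.07  2.15  0.    1.07 -0.8 ]
```

```bash
python3 - <<'E'
from h import *
im,d=env.grab_frame("wrist")
im2,_=env.grab_frame("scene")
c=cv2.resize(im2[80:200,140:300],(512,384),interpolation=cv2.INTER_CUBIC)
a=cv2.resize(np.vstack([im,c]),(600-0,600*768//512)) if 0 else np.hstack([cv2.resize(im,(400,300)),cv2.resize(c,(400,300))])
cv2.imwrite("pics/w2.png",a[:,:,::-1])
show()
E
```

```text
4.0 [ 0.417  -0.2175  0.1254] [3.141 0.    1.673] F [ 0.  -0.1 -0.4] g -0.0005 j [-0.7  -0.07  2.15 -0.    1.07 -0.8 ]
```

View pics/w2.png

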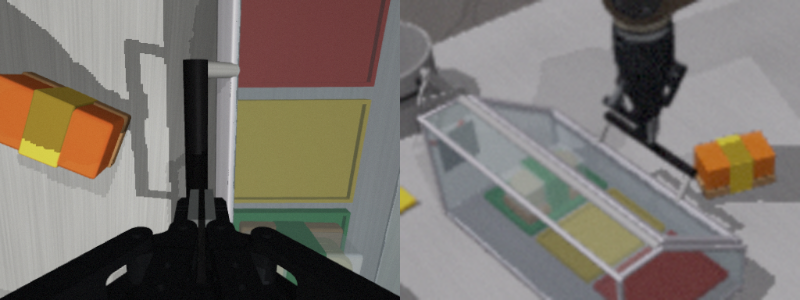

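```bash
python3 - <<'E'
from h import *
show();s=env.state()
im,d=env.grab_frame("wrist");p=env.camera_params("wrist");print(p)
for u,v in[(251,100),(251,150),(251,200),(251,220),(260,250),(260,265),(250,250),(270,260)]:
    q=cv2.undistortPoints(np.array([[[u,v]]],float),p["K"],p["dist"])[0,0]
    c=np.r_[q,1]*d[v,u]; T=p["tool_from_camera"]; t=T[:3,:3]@c+T[:3,3]
    print(u,v,d[v,u],im[v,u],"tool",np.round(t,4),"world",np.round(s["ee_pos"]+Rot.from_euler('xyz',s["orientation"]).as_matrix()@t,4))
np.savez("pics/w3.npz",im=im,d=d)
E
```

```text
4.0 [ 0.417  -0.2175  0.1254] [3.141 0.    1.673] F [ 0.  -0.1 -0.4] g -0.0005 j [-0.7  -0.07  2.15 -0.    1.07 -0.8 ]
{'K': array([[331.66850095,   0.        , 257.68468826],
       [  0.        , 331.66850095, 197.98229686],
       [  0.        ,   0.        ,   1.        ]]), 'dist': array([0.01428512, 0.        , 0.        , 0.        , 0.        ]), 'tool_from_camera': array([[ 1.41399485e-03, -9.57434945e-01, -2.88645676e-01,
         7.37274203e-02],
       [ 9.99998915e-01,  1.23463428e-03,  8.03446343e-04,
        -2.26209865e-03],
       [-4.12875759e-04, -2.88646499e-01,  9.57435652e-01,
        -1.55879462e-01],
       [ 0.00000000e+00,  0.00000000e+00,  0.00000000e+00,
         1.00000000e+00]])}
251 100 0.14184083 [28 26 28] tool [ 0.0729 -0.0051 -0.008 ] world [ 0.4045 -0.1455  0.1334]
251 150 0.14788559 [24 25 25] tool [ 0.0515 -0.0051 -0.0081] world [ 0.4066 -0.1667  0.1335]
251 200 0.15414761 [17 17 18] tool [ 0.0283 -0.0052 -0.0086] world [ 0.4089 -0.1898  0.134 ]
251 220 0.15651841 [9 8 8] tool [ 0.0186 -0.0053 -0.009 ] world [ 0.4098 -0.1995  0.1344]
260 250 0.14303568 [4 7 8] tool [ 0.011  -0.0011 -0.0254] world [ 0.4147 -0.2066  0.1508]
260 265 0.13084872 [8 9 8] tool [ 0.0107 -0.0012 -0.0382] world [ 0.4147 -0.207   0.1636]
250 250 0.14258304 [65 68 65] tool [ 0.0112 -0.0054 -0.0258] world [ 0.4105 -0.2069  0.1512]
270 260 0.13460422 [59 63 63] tool [ 0.0108  0.0029 -0.0343] world [ 0.4187 -0.2064  0.1597]
```

```bash
python3 - <<'E'
from h import *
f=np.load("pics/w3.npz");d=f["d"];im=f["im"];p=env.camera_params("wrist");T=p["tool_from_camera"]
for u in (235,246,254,262,272):
  for v in range(222,258,5):
    q=cv2.undistortPoints(np.array([[[u,v]]],float),p["K"],p["dist"])[0,0]
    t=T[:3,:3]@(np.r_[q,1]*d[v,u])+T[:3,3]; print(u,v,im[v,u],np.round(t*1000,1))
cv2.imwrite("pics/w3.png",cv2.resize(im[160:310,190:340,::-1],(600,600),interpolation=cv2.INTER_CUBIC))
E
```

```text
235 222 [115 115 112] [-33.8 -22.5 125.3]
235 227 [120 120 116] [-38.9 -22.7 126. ]
235 232 [117 116 114] [-42.9 -22.6 123.8]
235 237 [115 115 111] [-48.1 -22.7 124.5]
235 242 [112 113 109] [-53.2 -22.8 124.7]
235 247 [113 112 109] [-58.3 -22.9 124.8]
235 252 [81 80 79] [-64.  -23.1 126.2]
235 257 [13 14 13] [  6.8 -12.1 -23.8]
246 222 [11 11 11] [17.8 -7.6 -9.5]
246 227 [13 13 11] [14.9 -7.7 -8.6]
246 232 [ 9  8 10] [12.4 -7.7 -8.7]
246 237 [10  9  7] [ 9.3 -7.8 -7.6]
246 242 [41 44 44] [ 11.2  -7.4 -17.7]
246 247 [60 64 63] [ 11.4  -7.2 -23.4]
246 252 [63 65 65] [ 11.   -7.1 -27.4]
246 257 [62 62 65] [ 11.   -6.9 -32. ]
254 222 [14 13 15] [17.9 -3.9 -9.8]
254 227 [12  9 14] [15.1 -3.9 -9.2]
254 232 [12 14 15] [12.7 -3.9 -9.4]
254 237 [11 10 11] [10.  -3.9 -9.3]
254 242 [28 31 32] [ 11.   -3.8 -17.2]
254 247 [29 31 32] [ 11.   -3.7 -22.6]
254 252 [28 29 31] [ 10.8  -3.7 -27. ]
254 257 [28 28 28] [ 10.4  -3.7 -30.9]
262 222 [4 4 2] [16.9 -0.1 -7.1]
262 227 [14 15 14] [14.6 -0.1 -7.9]
262 232 [ 7  8 10] [11.9 -0.  -7.5]
262 237 [11 11 14] [ 8.9 -0.  -6.6]
262 242 [41 40 39] [ 11.3  -0.2 -17.9]
262 247 [56 61 58] [ 11.2  -0.2 -22.8]
262 252 [57 62 61] [ 10.9  -0.3 -27.3]
262 257 [56 56 57] [ 10.8  -0.3 -31.6]
272 222 [94 96 93] [-33.9  11.  125.8]
272 227 [93 94 91] [-38.7  11.  125.5]
272 232 [88 88 86] [-43.7  11.1 125.7]
272 237 [89 88 88] [-48.5  11.2 125.4]
272 242 [78 78 77] [ 11.5   4.3 -18.3]
272 247 [57 61 60] [ 11.    4.2 -22.5]
272 252 [60 64 62] [ 10.7   4.  -26.8]
272 257 [61 61 60] [ 11.2   3.8 -32.4]
```

View pics/w3.png

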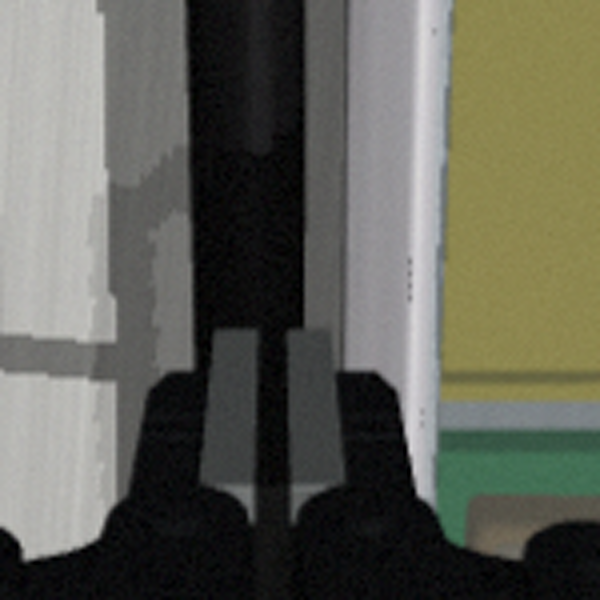

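```bash
python3 -m inch '[{"linear":[0,-0.06,0],"roll":0},{"linear":[0,0,0],"roll":0},{"linear":[0,0,0],"roll":0},{"linear":[0,0,0.1],"roll":0},{"linear":[0,0,0.1],"roll":0}]' 0.4 25
python3 -m inch '[{"linear":[0,0,0.1],"roll":0},{"linear":[0,0,0.1],"roll":0},{"linear":[0,0,0.1],"roll":0},{"linear":[0,0,0],"roll":0},{"linear":[0,0,0],"roll":0}]'
python3 - <<'E'
from h import *
show()
im,d=env.grab_frame("wrist")
cv2.imwrite("pics/w4.png",cv2.resize(im[130:330,150:350,::-1],(600,600),interpolation=cv2.INTER_CUBIC))
E
```

```text
time: 4.68
ee_pos: [0.4133, -0.2176, 0.1126]
orientation: [-3.141, -0.0, 1.674]
ft_force: [-0.9, 0.4, -0.5]
grip_width: 0.0342
time: 5.3
ee_pos: [0.4135, -0.2178, 0.0953]
orientation: [3.141, 0.0, 1.674]
ft_force: [-0.2, -0.5, 1.0]
grip_width: 0.0337
5.3 [ 0.4135 -0.2178  0.0953] [3.141 0.    1.674] F [-0.2 -0.5  1. ] g 0.0337 j [-0.7  -0.03  2.17  0.    1.   -0.81]
```

View pics/w4.png

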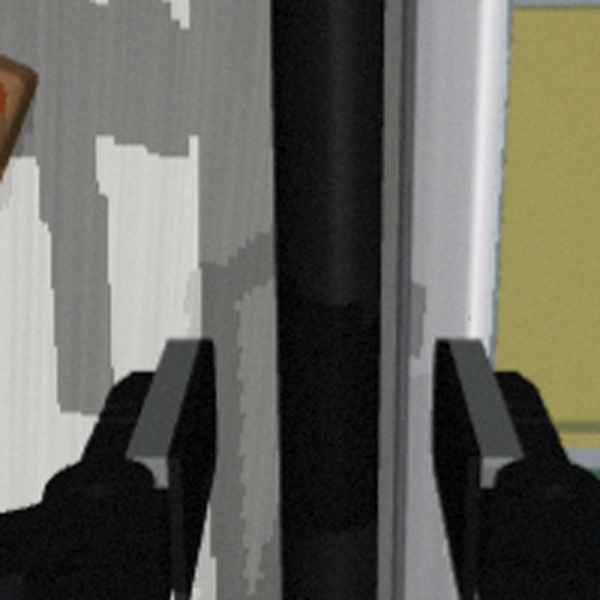

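```bash
python3 -m inch '[{"linear":[0,0,0],"roll":0},{"linear":[0,0,0],"roll":0},{"linear":[0,0,0],"roll":0},{"linear":[0,0,0],"roll":0},{"linear":[0,0,0],"roll":0}]' 0 30
python3 - <<'E'
from h import *
show()
E
```

```text
time: 5.98
ee_pos: [0.4141, -0.2178, 0.0956]
orientation: [3.14, 0.001, 1.673]
ft_force: [4.3, 0.6, 1.9]
grip_width: 0.013
5.97 [ 0.4141 -0.2178  0.0956] [3.140e+00 1.000e-03 1.673e+00] F [4.3 0.6 1.9] g 0.013 j [-0.7  -0.03  2.17  0.    1.   -0.81]
```

```bash
sed -i 's/^HIN=.*/HIN=np.array([.5692,-.2055,.185]); CY=.099/' h.py; cat >> h.py <<'E'
def arc(t0,ts,yaw):
    s=env.state();p=np.array(s["ee_pos"]);y=s["orientation"][2]
    return [(p+handle(t)-handle(t0),yaw,1) for t in ts]
E
python3 - <<'E'
from h import *
Y=env.state()["orientation"][2]
t=np.linspace(.04,2.2,25)
print(t); plan(arc(0,t,Y))
E
```

```text
[0.04 0.13 0.22 0.31 0.4  0.49 0.58 0.67 0.76 0.85 0.94 1.03 1.12 1.21
 1.3  1.39 1.48 1.57 1.66 1.75 1.84 1.93 2.02 2.11 2.2 ]
[{"linear":[0.0,-0.04,-0.1],"roll":0.0},{"linear":[0.0,-0.06,-0.25],"roll":0.0},{"linear":[0.0,-0.04,-0.24],"roll":0.0},{"linear":[0.0,-0.03,-0.25],"roll":0.0},{"linear":[0.0,0.01,-0.25],"roll":0.0}]
[{"linear":[0.0,0.02,-0.25],"roll":0.0},{"linear":[0.0,0.04,-0.24],"roll":0.0},{"linear":[0.0,0.07,-0.24],"roll":0.0},{"linear":[0.0,0.09,-0.23],"roll":0.0},{"linear":[0.0,0.11,-0.23],"roll":0.0}]
[{"linear":[0.0,0.13,-0.21],"roll":0.0},{"linear":[0.0,0.15,-0.2],"roll":0.0},{"linear":[0.0,0.16,-0.19],"roll":0.0},{"linear":[0.0,0.18,-0.17],"roll":0.0},{"linear":[0.0,0.2,-0.15],"roll":0.0}]
[{"linear":[0.0,0.21,-0.14],"roll":0.0},{"linear":[-0.01,0.22,-0.11],"roll":0.0},{"linear":[0.0,0.23,-0.1],"roll":0.0},{"linear":[0.0,0.24,-0.07],"roll":0.0},{"linear":[0.0,0.24,-0.06],"roll":0.0}]
[{"linear":[0.0,0.25,-0.03],"roll":0.0},{"linear":[0.0,0.24,-0.01],"roll":0.0},{"linear":[0.0,0.25,0.02],"roll":0.0},{"linear":[0.0,0.25,0.03],"roll":0.0},{"linear":[0.0,0.24,0.06],"roll":0.0}]
```

```bash
python3 -m inch '[{"linear":[0,-0.04,-0.1],"roll":0},{"linear":[0,-0.06,-0.25],"roll":0},{"linear":[0,-0.04,-0.24],"roll":0},{"linear":[0,-0.03,-0.25],"roll":0},{"linear":[0,0.01,-0.25],"roll":0}]'
python3 -m inch '[{"linear":[0,0.02,-0.25],"roll":0},{"linear":[0,0.04,-0.24],"roll":0},{"linear":[0,0.07,-0.24],"roll":0},{"linear":[0,0.09,-0.23],"roll":0},{"linear":[0,0.11,-0.23],"roll":0}]'
python3 -m inch '[{"linear":[0,0,0],"roll":0},{"linear":[0,0,0],"roll":0},{"linear":[0,0,0],"roll":0},{"linear":[0,0,0],"roll":0},{"linear":[0,0,0],"roll":0}]'
python3 - <<'E'
from h import *
show(); h=handle(.85)-handle(0)+[.4141,-.2178,.0956];print(h)
E
```

```text
time: 6.6
ee_pos: [0.4041, -0.2187, 0.16]
orientation: [3.14, 0.001, 1.673]
ft_force: [7.4, -1.3, -5.8]
grip_width: 0.0127
time: 7.22
ee_pos: [0.422, -0.2167, 0.2309]
orientation: [-3.136, -0.001, 1.674]
ft_force: [-0.1, -3.3, -6.5]
grip_width: 0.0132
time: 7.85
ee_pos: [0.4223, -0.2167, 0.2313]
orientation: [-3.138, -0.0, 1.674]
ft_force: [-4.6, -2.0, -2.6]
grip_width: 0.0127
7.85 [ 0.4223 -0.2167  0.2313] [-3.138 -0.     1.674] F [-4.6 -2.  -2.6] g 0.0127 j [-0.69 -0.18  2.04 -0.    1.29 -0.79]
[ 0.42426961 -0.21678991  0.2321807 ]
```

Following the arc well. Continue.

```bash
python3 -m inch '[{"linear":[0,0.13,-0.21],"roll":0},{"linear":[0,0.15,-0.2],"roll":0},{"linear":[0,0.16,-0.19],"roll":0},{"linear":[0,0.18,-0.17],"roll":0},{"linear":[0,0.2,-0.15],"roll":0}]'
python3 -m inch '[{"linear":[0,0.21,-0.14],"roll":0},{"linear":[0,0.22,-0.11],"roll":0},{"linear":[0,0.23,-0.1],"roll":0},{"linear":[0,0.24,-0.07],"roll":0},{"linear":[0,0.24,-0.06],"roll":0}]'
python3 -m inch '[{"linear":[0,0.25,-0.03],"roll":0},{"linear":[0,0.24,-0.01],"roll":0},{"linear":[0,0.25,0.02],"roll":0},{"linear":[0,0.25,0.03],"roll":0},{"linear":[0,0.24,0.06],"roll":0}]'
python3 - <<'E'
from h import *
show(); 
p=env.state()["ee_pos"]+handle(0)-[.4141,-.2178,.0956]-HIN
a=np.arctan2(p[2],p@CX);print("th",np.arctan2(-.057,-.156)-a, (np.arctan2(-.057,-.156)-a)%(2*np.pi),np.hypot(p[2],p@CX))
E
```

```text
time: 8.48
ee_pos: [0.4691, -0.2118, 0.2902]
orientation: [-3.131, -0.001, 1.673]
ft_force: [-16.5, 1.6, 12.9]
grip_width: 0.0128
time: 9.1
ee_pos: [0.5404, -0.2043, 0.3192]
orientation: [3.141, 0.0, 1.673]
ft_force: [-6.3, 0.3, 6.4]
grip_width: 0.0128
time: 9.72
ee_pos: [0.6151, -0.1963, 0.3123]
orientation: [3.14, -0.001, 1.674]
ft_force: [-2.0, 1.5, 5.6]
grip_width: 0.0126
9.72 [ 0.6151 -0.1963  0.3123] [ 3.140e+00 -1.000e-03  1.674e+00] F [-2.   1.5  5.6] g 0.0126 j [-0.47  0.17  1.55  0.    1.43 -0.57]
th -4.080944894970601 2.202240412208985 0.16623993544641147
```

```bash
python3 -m inch '[{"linear":[0,-0.12,-0.02],"roll":0},{"linear":[0,-0.12,-0.02],"roll":0},{"linear":[0,-0.12,-0.01],"roll":0},{"linear":[0,-0.12,0],"roll":0},{"linear":[0,0,0],"roll":0}]'
python3 - <<'E'
from h import *
show(); 
p=env.state()["ee_pos"]+handle(0)-[.4141,-.2178,.0956]-HIN
a=np.arctan2(p[2],p@CX);print("th",(np.arctan2(-.057,-.156)-a)%(2*np.pi),np.hypot(p[2],p@CX))
E
```

```text
time: 10.35
ee_pos: [0.5867, -0.1994, 0.3167]
orientation: [3.135, 0.0, 1.673]
ft_force: [-0.5, 3.3, 7.5]
grip_width: 0.0132
10.35 [ 0.5867 -0.1994  0.3167] [3.135 0.    1.673] F [-0.5  3.3  7.5] g 0.0132 j [-0.49  0.1   1.61  0.    1.42 -0.6 ]
th 2.027869440039952 0.1650599604623962
```

```bash
python3 -m inch '[{"linear":[0,0,0],"roll":0},{"linear":[0,0,0],"roll":0},{"linear":[0,0,0],"roll":0},{"linear":[0,0,-0.3],"roll":0},{"linear":[0,0,-0.7],"roll":0}]' 0.32
python3 -m inch '[{"linear":[0,0,-0.7],"roll":0},{"linear":[0,0,0],"roll":0},{"linear":[0,0,0],"roll":0},{"linear":[0,0,0],"roll":0},{"linear":[0,0,0],"roll":0}]' 1
python3 - <<'E'
from h import *
show()
im,d=env.grab_frame("top"); np.savez("pics/t5.npz",im=im,d=d)
plan([((.51,.03,.38),1.70,5),((.4185,.239,.20),1.726,5)])
E
```

```text
time: 10.98
ee_pos: [0.5846, -0.1997, 0.3735]
orientation: [-3.138, -0.003, 1.673]
ft_force: [0.8, -0.9, 0.4]
grip_width: 0.0272
time: 11.6
ee_pos: [0.585, -0.1998, 0.4152]
orientation: [-3.139, -0.001, 1.674]
ft_force: [0.1, 0.4, -0.2]
grip_width: 0.085
11.6 [ 0.585  -0.1998  0.4152] [-3.139e+00 -1.000e-03  1.674e+00] F [ 0.1  0.4 -0.2] g 0.085 j [-0.49  0.09  1.46 -0.    1.6  -0.6 ]
[{"linear":[0.79,-0.17,0.12],"roll":-0.01},{"linear":[0.79,-0.16,0.12],"roll":0.0},{"linear":[0.79,-0.17,0.11],"roll":-0.01},{"linear":[0.79,-0.16,0.12],"roll":-0.01},{"linear":[0.79,-0.15,0.12],"roll":0.0}]
[{"linear":[0.73,-0.21,0.6],"roll":-0.01},{"linear":[0.73,-0.21,0.6],"roll":0.0},{"linear":[0.73,-0.21,0.6],"roll":-0.01},{"linear":[0.73,-0.2,0.6],"roll":-0.01},{"linear":[0.74,-0.2,0.6],"roll":-0.01}]
```

```bash
python3 -m inch '[{"linear":[0.79,-0.17,0.12],"roll":0},{"linear":[0.79,-0.16,0.12],"roll":0},{"linear":[0.79,-0.17,0.12],"roll":-0.01},{"linear":[0.79,-0.16,0.12],"roll":-0.01},{"linear":[0.79,-0.15,0.12],"roll":-0.01}]'
python3 -m inch '[{"linear":[0.73,-0.21,0.6],"roll":-0.01},{"linear":[0.73,-0.21,0.6],"roll":-0.01},{"linear":[0.73,-0.21,0.6],"roll":-0.01},{"linear":[0.73,-0.2,0.6],"roll":0},{"linear":[0.74,-0.2,0.6],"roll":0}]'
python3 - <<'E'
from h import *
env.grab_frame("wrist");show()
im,d=env.grab_frame("wrist");im2,_=env.grab_frame("top");np.savez("pics/w6.npz",im=im,d=d)
a=np.hstack([cv2.resize(im,(480,360)),cv2.resize(im2[100:240,250:370],(309,360),interpolation=cv2.INTER_CUBIC)])
cv2.imwrite("pics/w6.png",a[:,:,::-1])
E
```

```text
time: 12.28
ee_pos: [0.5107, 0.0319, 0.3801]
orientation: [-3.141, -0.0, 1.697]
ft_force: [0.4, -0.2, -0.1]
grip_width: 0.0853
time: 12.9
ee_pos: [0.4186, 0.2404, 0.1995]
orientation: [3.141, -0.0, 1.72]
ft_force: [0.3, -0.0, -0.2]
grip_width: 0.0855
12.95 [0.4132 0.2431 0.1936] [-3.131e+00 -2.000e-03  1.723e+00] F [-4.1  0.2 -2.3] g 0.0854 j [ 0.32 -0.13  2.06  0.    1.22  0.16]
```

View pics/w6.png

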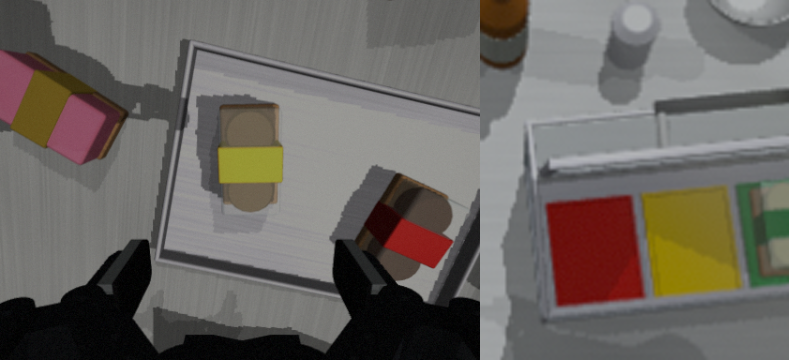

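```bash
python3 - <<'E'
from h import *
k=512/480
for pose in [([.4132,.2431,.1936],[-3.131,-.002,1.723]),([.417,.241,.197],[3.141,0,1.723])]:
    h=wray([(219*k,147*k),(282*k,145*k),(282*k,182*k),(219*k,184*k)],.059,*pose);print(h.round(4),h.mean(0),np.arctan2(*(h[1]+h[2]-h[0]-h[3])[[1,0]]),np.linalg.norm(h[1]-h[0]),np.linalg.norm(h[1]-h[2]))
show()
x=np.array([-.155,.988,0])*-.006
plan([(np.array([.417,.2505,.13])+x,1.722,5)])
E
```

```text
[[0.3851 0.2634 0.059 ]
 [0.4432 0.2744 0.059 ]
 [0.4501 0.239  0.059 ]
 [0.3899 0.2275 0.059 ]] [0.41703971 0.2510838  0.059     ] 0.18840416594522444 0.05917416969230087 0.03609615980735334
[[0.3902 0.2607 0.059 ]
 [0.4491 0.2718 0.059 ]
 [0.4561 0.2359 0.059 ]
 [0.3951 0.2244 0.059 ]] [0.42262773 0.24818158 0.059     ] 0.18582970422868977 0.05988175516682563 0.03658758615976795
13.05 [0.4169 0.2401 0.1979] [-3.136e+00  1.000e-03  1.724e+00] F [ 0.1 -0.2  0.7] g 0.0855 j [ 0.31 -0.13  2.06 -0.    1.22  0.16]
[{"linear":[0.01,0.01,0.23],"roll":0.0},{"linear":[0.02,0.0,0.22],"roll":0.0},{"linear":[0.01,0.01,0.23],"roll":0.0},{"linear":[0.02,0.0,0.23],"roll":0.0},{"linear":[0.01,0.01,0.22],"roll":0.0}]
```

```bash
python3 - <<'E'
from h import *
f=np.load("pics/w6.npz");d=f["d"];im=f["im"];p=env.camera_params("wrist");T=p["tool_from_camera"]
for u in (143,150,374):
  for v in range(252,275,4):
    q=cv2.undistortPoints(np.array([[[u,v]]],float),p["K"],p["dist"])[0,0]
    t=T[:3,:3]@(np.r_[q,1]*d[v,u])+T[:3,3]; print(u,v,im[v,u],np.round(t*1000,1))
plan([((.418,.2445,.10),1.746,5)])
E
```

```text
143 252 [117 117 114] [ -97.2 -134.6  194.4]
143 256 [39 41 39] [ 11.2 -49.4 -31.4]
143 260 [36 37 37] [ 10.8 -48.6 -34.1]
143 264 [42 43 39] [ 10.7 -47.6 -37.3]
143 268 [2 9 6] [ 11.  -46.3 -41. ]
143 272 [2 2 6] [ 10.8 -45.4 -43.8]
150 252 [114 113 111] [ -97.5 -126.7  195. ]
150 256 [28 30 28] [ 11.1 -46.6 -31.2]
150 260 [2 3 6] [ 11.  -45.7 -34.4]
150 264 [2 4 6] [ 11.1 -44.5 -38. ]
150 268 [7 6 6] [  8.6 -45.2 -36.7]
150 272 [8 6 8] [  7.2 -45.1 -37.3]
374 252 [85 84 87] [-94.8 131.1 190. ]
374 256 [39 38 40] [ 10.4  46.6 -29.5]
374 260 [41 41 43] [ 11.6  44.5 -35.5]
374 264 [43 46 43] [ 10.4  44.3 -36.4]
374 268 [31 34 32] [ 11.5  42.4 -41.8]
374 272 [8 5 5] [ 11.3  41.5 -44.5]
[{"linear":[0.01,0.01,0.33],"roll":-0.01},{"linear":[0.02,0.0,0.32],"roll":0.0},{"linear":[0.01,0.01,0.33],"roll":-0.01},{"linear":[0.02,0.0,0.33],"roll":0.0},{"linear":[0.01,0.01,0.32],"roll":-0.01}]
```

```bash
python3 -m inch '[{"linear":[0.01,0.01,0.33],"roll":-0.01},{"linear":[0.01,0.01,0.33],"roll":-0.01},{"linear":[0.01,0,0.33],"roll":-0.01},{"linear":[0.02,0,0.33],"roll":0},{"linear":[0.02,0,0.33],"roll":0}]'
python3 -m inch '[{"linear":[0,0,0.4],"roll":0},{"linear":[0,0,0.4],"roll":0},{"linear":[0,0,0.4],"roll":0},{"linear":[0,0,0.3],"roll":0},{"linear":[0,0,0.2],"roll":0}]'
python3 - <<'E'
from h import *
show()
E
```

```text
time: 13.68
ee_pos: [0.422, 0.2429, 0.1027]
orientation: [3.138, 0.0, 1.743]
ft_force: [0.9, -0.3, -0.4]
grip_width: 0.0855
time: 14.3
ee_pos: [0.4216, 0.243, -0.0]
orientation: [3.14, 0.0, 1.743]
ft_force: [0.7, -0.0, -0.4]
grip_width: 0.0851
14.3 [ 0.4216  0.243  -0.    ] [3.14  0.    1.743] F [ 0.7 -0.  -0.4] g 0.0851 j [ 0.31  0.18  2.16 -0.    0.8   0.14]
```

```bash
python3 -m inch '[{"linear":[0.02,-0.06,0.05],"roll":0},{"linear":[0,0,0],"roll":0},{"linear":[0,0,0],"roll":0},{"linear":[0,0,0],"roll":0},{"linear":[0,0,0],"roll":0}]' 1
python3 -m inch '[{"linear":[0,0,0],"roll":0},{"linear":[0,0,0],"roll":0},{"linear":[0,0,0],"roll":0},{"linear":[0,0,0],"roll":0},{"linear":[0,0,0],"roll":0}]' 0 50
python3 - <<'E'
from h import *
show()
E
```

```text
time: 14.92
ee_pos: [0.4165, 0.2443, -0.0029]
orientation: [3.141, -0.0, 1.744]
ft_force: [-0.7, -0.0, 0.2]
grip_width: 0.0855
time: 15.55
ee_pos: [0.4171, 0.2444, -0.0027]
orientation: [3.14, -0.0, 1.744]
ft_force: [1.8, 0.8, 4.0]
grip_width: 0.0613
15.55 [ 0.4171  0.2444 -0.0027] [ 3.14  -0.     1.744] F [1.8 0.8 4. ] g 0.0613 j [ 0.32  0.18  2.17 -0.    0.79  0.15]
```

```bash
python3 -m inch '[{"linear":[0,0,0],"roll":0},{"linear":[0,0,0],"roll":0},{"linear":[0,0,0],"roll":0},{"linear":[0.12,0,0],"roll":0},{"linear":[0.12,0,0],"roll":0}]' 1
python3 -m inch '[{"linear":[0,0,0],"roll":0},{"linear":[0,0,0],"roll":0},{"linear":[0,0,0],"roll":0},{"linear":[0,0,0],"roll":0},{"linear":[0,0,0],"roll":0}]' 0 50
python3 - <<'E'
from h import *
show()
s=env.state();p=s["ee_pos"]
pk=HIN-.067*CX; T=lambda cx,z:(lambda q:(q[0],q[1],z))(HIN+(cx-.008)*CX)
print(T(-.067,.0))
plan([((p[0],p[1],.13),1.746,3),((.49,.10,.17),2.3,4),((.46,-.08,.16),2.8,4),(T(-.16,.105),3.2406,4)])
E
```

```text
time: 16.18
ee_pos: [0.4137, 0.2588, -0.0033]
orientation: [-3.141, -0.0, 1.744]
ft_force: [0.6, 1.0, 0.4]
grip_width: 0.0856
time: 16.8
ee_pos: [0.4141, 0.2585, -0.003]
orientation: [3.141, -0.0, 1.744]
ft_force: [0.1, 2.8, 1.2]
grip_width: 0.0616
16.8 [ 0.4141  0.2585 -0.003 ] [ 3.141 -0.     1.744] F [0.1 2.8 1.2] g 0.0616 j [0.35 0.19 2.16 0.   0.79 0.18]
(np.float64(0.4945672374118006), np.float64(-0.21291287720480098), 0.0)
[{"linear":[0.0,0.0,-0.74],"roll":0.0},{"linear":[0.0,0.0,-0.74],"roll":0.0},{"linear":[0.0,0.0,-0.74],"roll":0.0},{"linear":[-0.71,0.2,-0.17],"roll":-0.18},{"linear":[-0.72,0.1,-0.16],"roll":-0.17}]
[{"linear":[-0.73,-0.01,-0.17],"roll":-0.18},{"linear":[-0.73,-0.1,-0.16],"roll":-0.18},{"linear":[-0.47,-0.59,0.04],"roll":-0.16},{"linear":[-0.4,-0.65,0.04],"roll":-0.16},{"linear":[-0.31,-0.7,0.04],"roll":-0.16}]
[{"linear":[-0.23,-0.72,0.04],"roll":-0.15},{"linear":[0.03,-0.64,0.23],"roll":-0.14},{"linear":[0.1,-0.63,0.23],"roll":-0.14},{"linear":[0.16,-0.62,0.23],"roll":-0.14},{"linear":[0.24,-0.6,0.23],"roll":-0.15}]
```

```bash
python3 - <<'E'
from h import *
s=env.state();p=s["ee_pos"]
T=lambda cx,z:(lambda q:(q[0],q[1],z))(HIN+(cx+.008*-1)*CX)
plan([((p[0],p[1],.02),1.746,2),((p[0],p[1],.13),1.746,3),((.47,.10,.19),2.3,4),((.44,-.08,.19),2.8,4),(T(-.15,.15),3.2406,4),(T(-.15,.11),3.2406,3)])
E
```

```text
[{"linear":[0.0,0.0,-0.19],"roll":0.0},{"linear":[0.0,0.0,-0.19],"roll":0.0},{"linear":[0.0,0.0,-0.61],"roll":0.0},{"linear":[0.0,0.0,-0.61],"roll":0.0},{"linear":[0.0,0.0,-0.62],"roll":0.0}]
[{"linear":[-0.69,0.12,-0.25],"roll":-0.18},{"linear":[-0.7,0.01,-0.25],"roll":-0.17},{"linear":[-0.7,-0.07,-0.25],"roll":-0.18},{"linear":[-0.68,-0.18,-0.25],"roll":-0.18},{"linear":[-0.47,-0.59,0.0],"roll":-0.16}]
[{"linear":[-0.4,-0.65,0.0],"roll":-0.16},{"linear":[-0.31,-0.69,0.0],"roll":-0.16},{"linear":[-0.22,-0.73,0.0],"roll":-0.15},{"linear":[-0.09,-0.59,0.17],"roll":-0.14},{"linear":[-0.02,-0.6,0.16],"roll":-0.14}]
[{"linear":[0.04,-0.6,0.17],"roll":-0.14},{"linear":[0.1,-0.59,0.17],"roll":-0.15},{"linear":[0.0,0.0,0.22],"roll":0.0},{"linear":[0.0,0.0,0.22],"roll":0.0},{"linear":[0.0,0.0,0.23],"roll":0.0}]
```

```bash
python3 -m inch '[{"linear":[0,0,-0.19],"roll":0},{"linear":[0,0,-0.19],"roll":0},{"linear":[0,0,-0.61],"roll":0},{"linear":[0,0,-0.61],"roll":0},{"linear":[0,0,-0.62],"roll":0}]'
python3 -m inch '[{"linear":[-0.69,0.12,-0.25],"roll":-0.18},{"linear":[-0.7,0.01,-0.25],"roll":-0.17},{"linear":[-0.7,-0.07,-0.25],"roll":-0.18},{"linear":[-0.68,-0.18,-0.25],"roll":-0.18},{"linear":[-0.47,-0.59,0],"roll":-0.16}]'
python3 -m inch '[{"linear":[-0.4,-0.65,0],"roll":-0.16},{"linear":[-0.31,-0.69,0],"roll":-0.16},{"linear":[-0.22,-0.73,0],"roll":-0.15},{"linear":[-0.09,-0.59,0.17],"roll":-0.14},{"linear":[-0.02,-0.6,0.16],"roll":-0.14}]'
python3 -m inch '[{"linear":[0.04,-0.6,0.17],"roll":-0.14},{"linear":[0.1,-0.6,0.17],"roll":-0.15},{"linear":[0,0,0],"roll":0},{"linear":[0,0,0],"roll":0},{"linear":[0,0,0],"roll":0}]'
python3 - <<'E'
from h import *
show()
T=lambda cx,z:(lambda q:(q[0],q[1],z))(HIN+(cx-.008)*CX)
plan([(T(-.15,.11),3.2406,3),(T(-.15,.11),3.2406,2)])
plan([(T(-.067,.105),3.2406,5)],(T(-.15,.11),3.2406))
im,d=env.grab_frame("wrist");np.savez("pics/w7.npz",im=im,d=d)
im2,_=env.grab_frame("scene")
a=np.hstack([cv2.resize(im,(400,300)),cv2.resize(im2[60:210,140:340],(400,300),interpolation=cv2.INTER_CUBIC)])
cv2.imwrite("pics/w7.png",a[:,:,::-1])
E
```

```text
time: 17.42
ee_pos: [0.4133, 0.258, 0.1313]
orientation: [-3.141, 0.0, 1.744]
ft_force: [0.5, -0.1, -2.8]
grip_width: 0.0614
time: 18.05
ee_pos: [0.4636, 0.0531, 0.1922]
orientation: [3.14, 0.004, 2.432]
ft_force: [0.5, -1.0, -2.7]
grip_width: 0.0611
time: 18.68
ee_pos: [0.4246, -0.1518, 0.1703]
orientation: [-3.141, 0.0, 3.02]
ft_force: [0.3, -0.2, -2.9]
grip_width: 0.0614
time: 19.3
ee_pos: [0.4122, -0.2212, 0.1501]
orientation: [-3.141, 0.0, -3.038]
ft_force: [0.1, -0.8, -2.8]
grip_width: 0.0614
19.3 [ 0.4122 -0.2212  0.1501] [-3.141  0.    -3.038] F [ 0.1 -0.8 -2.8] g 0.0614 j [-0.71 -0.11  2.13  0.    1.12 -2.38]
[{"linear":[0.0,0.0,0.22],"roll":0.0},{"linear":[0.0,0.0,0.23],"roll":0.0},{"linear":[0.0,0.0,0.22],"roll":0.01},{"linear":[0.0,0.0,0.0],"roll":0.0},{"linear":[0.0,0.0,0.0],"roll":0.0}]
[{"linear":[-0.28,0.0,0.02],"roll":0.0},{"linear":[-0.27,0.0,0.01],"roll":0.0},{"linear":[-0.28,0.0,0.02],"roll":0.0},{"linear":[-0.28,0.0,0.02],"roll":0.0},{"linear":[-0.27,0.0,0.01],"roll":0.0}]
```

View pics/w7.png

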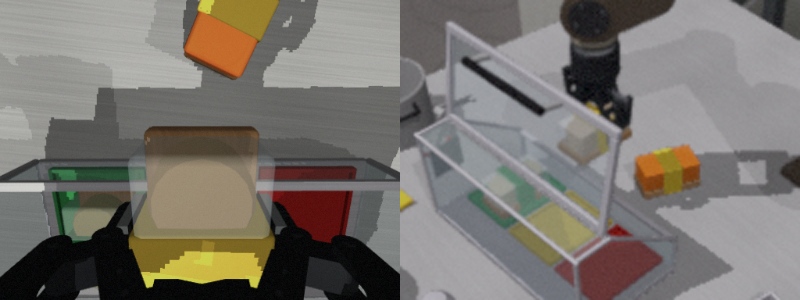

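```bash
python3 -m inch '[{"linear":[0,0,0.22],"roll":0},{"linear":[0,0,0.22],"roll":0},{"linear":[0,0,0.22],"roll":0.01},{"linear":[0,0,0],"roll":0},{"linear":[0,0,0],"roll":0}]'
python3 -m inch '[{"linear":[-0.28,0,0.02],"roll":0},{"linear":[-0.28,0,0.02],"roll":0},{"linear":[-0.28,0,0.02],"roll":0},{"linear":[-0.28,0,0.02],"roll":0},{"linear":[-0.28,0,0.02],"roll":0}]'
python3 - <<'E'
from h import *
env.grab_frame("wrist");show()
s=env.state();p=s["ee_pos"]-HIN; print("case xy of pack",p@CX+.008,p@CYv)
E
```

```text
time: 20.02
ee_pos: [0.4122, -0.2221, 0.1101]
orientation: [-3.142, 0.0, -3.047]
ft_force: [0.9, -0.6, -2.8]
grip_width: 0.0617
time: 20.65
ee_pos: [0.4969, -0.2139, 0.104]
orientation: [-3.142, 0.0, -3.047]
ft_force: [-0.1, -0.7, -3.0]
grip_width: 0.0616
20.7 [ 0.4986 -0.2139  0.1042] [-3.141e+00  2.000e-03 -3.046e+00] F [ 0.6  0.6 -2.5] g 0.061 j [-0.59  0.12  1.99  0.    1.03 -2.26]
case xy of pack -0.06309970577168225 -0.001412154133062039
```

```bash
python3 -m inch '[{"linear":[0.02,0,0.3],"roll":0},{"linear":[0,0,0.3],"roll":0},{"linear":[0,0,0.3],"roll":0},{"linear":[0,0,0.25],"roll":0},{"linear":[0,0,0.13],"roll":0}]'
python3 - <<'E'
from h import *
show()
s=env.state();p=s["ee_pos"]-HIN; print("case xy of pack",p@CX+.008,p@CYv)
E
```

```text
time: 21.32
ee_pos: [0.4936, -0.2137, 0.0257]
orientation: [3.14, -0.002, -3.047]
ft_force: [-0.4, -0.8, -3.4]
grip_width: 0.0613
21.32 [ 0.4936 -0.2137  0.0257] [ 3.140e+00 -2.000e-03 -3.047e+00] F [-0.4 -0.8 -3.4] g 0.0613 j [-0.6   0.23  2.03 -0.    0.88 -2.26]
case xy of pack -0.0680835909676833 -0.0007274205438392264
```

```bash
python3 -m inch '[{"linear":[-0.02,0,0.025],"roll":0},{"linear":[0,0,0.025],"roll":0},{"linear":[0,0,0.025],"roll":0},{"linear":[0,0,0.02],"roll":0},{"linear":[0,0,0.02],"roll":0}]'
```

```text
time: 21.95
ee_pos: [0.496, -0.2142, 0.0208]
orientation: [-3.141, 0.001, -3.047]
ft_force: [-0.9, -0.6, -2.3]
grip_width: 0.0617
```

```bash
python3 -m inch '[{"linear":[0,0,0.02],"roll":0},{"linear":[0,0,0.01],"roll":0},{"linear":[0,0,0.01],"roll":0},{"linear":[0,0,0],"roll":0},{"linear":[0,0,0],"roll":0}]'
```

```text
time: 22.58
ee_pos: [0.4957, -0.214, 0.018]
orientation: [-3.142, -0.0, -3.047]
ft_force: [0.2, 1.2, -1.6]
grip_width: 0.0615
```

```bash
python3 -m inch '[{"linear":[0,0,0.01],"roll":0},{"linear":[0,0,0.01],"roll":0},{"linear":[0,0,0],"roll":0},{"linear":[0,0,0],"roll":0},{"linear":[0,0,0],"roll":0}]'
```

```text
time: 23.2
ee_pos: [0.4958, -0.2141, 0.018]
orientation: [3.142, -0.0, -3.046]
ft_force: [-3.7, 1.9, 5.4]
grip_width: 0.0616
```

```bash
python3 -m inch '[{"linear":[0,0,0],"roll":0},{"linear":[0,0,0],"roll":0},{"linear":[0,0,0],"roll":0},{"linear":[0,0,0],"roll":0},{"linear":[0,0,-0.1],"roll":0}]' 0.9
python3 -m inch '[{"linear":[0,0,-0.3],"roll":0},{"linear":[0,0,-0.5],"roll":0},{"linear":[0,0,-0.5],"roll":0},{"linear":[0.3,0,-0.4],"roll":0},{"linear":[0.4,0,-0.1],"roll":0}]'
python3 -m inch '[{"linear":[0.4,0,0],"roll":0},{"linear":[0.4,0,-0.1],"roll":0},{"linear":[0,0,0],"roll":0},{"linear":[0,0,0],"roll":0},{"linear":[0,0,0],"roll":0}]'
python3 - <<'E'
from h import *
show()
im,d=env.grab_frame("wrist");im2,_=env.grab_frame("top");np.savez("pics/w8.npz",im=im,d=d)
a=np.hstack([cv2.resize(im,(400,300)),cv2.resize(im2[125:245,255:415],(400,300),interpolation=cv2.INTER_CUBIC)])
cv2.imwrite("pics/w8.png",a[:,:,::-1])
E
```

```text
time: 23.82
ee_pos: [0.4947, -0.2135, 0.0219]
orientation: [3.14, -0.002, -3.047]
ft_force: [-0.8, 0.2, -0.5]
grip_width: 0.0769
time: 24.45
ee_pos: [0.4558, -0.2193, 0.1354]
orientation: [-3.137, 0.006, -3.046]
ft_force: [0.1, -0.5, 0.2]
grip_width: 0.077
time: 25.08
ee_pos: [0.4069, -0.2226, 0.1371]
orientation: [-3.141, 0.001, -3.046]
ft_force: [-0.5, -0.2, -0.5]
grip_width: 0.0766
25.07 [ 0.4069 -0.2226  0.1371] [-3.141e+00  1.000e-03 -3.046e+00] F [-0.5 -0.2 -0.5] g 0.0766 j [-0.72 -0.11  2.15  0.    1.09 -2.39]
```

View pics/w8.png

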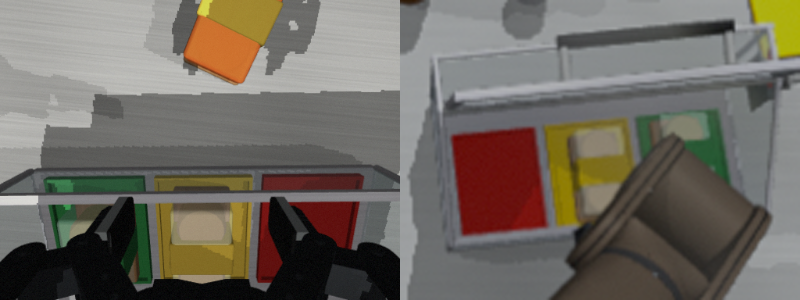

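```bash
python3 - <<'E'
from h import *
p=env.state()["ee_pos"]
plan([((.42,-.22,.43),1.673,8),((.5845,-.1998,.43),1.673,7)])
E
```

```text
TOO FAST [-0.03  0.   -0.61] 0.25
TOO FAST [-0.03  0.01 -0.61] 0.25
TOO FAST [-0.02  0.01 -0.61] 0.25
TOO FAST [-0.02  0.02 -0.61] 0.25
TOO FAST [-0.02  0.02 -0.61] 0.24
TOO FAST [-0.01  0.03 -0.62] 0.25
TOO FAST [-0.01  0.02 -0.61] 0.25
TOO FAST [-0.01  0.03 -0.61] 0.25
[{"linear":[-0.03,0.0,-0.61],"roll":0.25},{"linear":[-0.03,0.01,-0.61],"roll":0.25},{"linear":[-0.02,0.01,-0.61],"roll":0.25},{"linear":[-0.02,0.02,-0.61],"roll":0.25},{"linear":[-0.02,0.02,-0.61],"roll":0.24}]
[{"linear":[-0.01,0.03,-0.62],"roll":0.25},{"linear":[-0.01,0.02,-0.61],"roll":0.25},{"linear":[-0.01,0.03,-0.61],"roll":0.25},{"linear":[0.01,0.39,0.0],"roll":0.0},{"linear":[0.01,0.4,0.0],"roll":0.0}]
[{"linear":[0.0,0.39,0.0],"roll":0.0},{"linear":[0.01,0.4,0.0],"roll":0.0},{"linear":[0.01,0.39,0.0],"roll":0.0},{"linear":[0.01,0.4,0.0],"roll":0.0},{"linear":[0.01,0.39,0.0],"roll":0.0}]
```

```bash
python3 -m inch '[{"linear":[-0.03,0,-0.5],"roll":0.2},{"linear":[-0.03,0.01,-0.5],"roll":0.2},{"linear":[-0.02,0.01,-0.5],"roll":0.2},{"linear":[-0.02,0.02,-0.5],"roll":0.2},{"linear":[-0.02,0.02,-0.5],"roll":0.2}]' 0.32
python3 -m inch '[{"linear":[-0.01,0.03,-0.5],"roll":0.2},{"linear":[-0.01,0.02,-0.5],"roll":0.2},{"linear":[-0.01,0.03,-0.5],"roll":0.2},{"linear":[0,0,-0.5],"roll":0.2},{"linear":[0,0,-0.5],"roll":0.2}]'
python3 - <<'E'
from h import *
show()
plan([((.5845,-.1998,.43),1.673,5)])
E
```

```text
time: 25.8
ee_pos: [0.4145, -0.2203, 0.2876]
orientation: [3.142, -0.001, 2.446]
ft_force: [0.0, -0.7, 0.2]
grip_width: 0.0275
time: 26.42
ee_pos: [0.4193, -0.2185, 0.4375]
orientation: [-3.141, -0.001, 1.661]
ft_force: [-0.1, 0.0, 0.4]
grip_width: 0.0278
26.43 [ 0.4193 -0.2185  0.4375] [-3.141e+00 -1.000e-03  1.661e+00] F [-0.1  0.   0.4] g 0.0278 j [-0.7  -0.25  1.73  0.    1.66 -0.79]
[{"linear":[0.01,0.55,0.02],"roll":0.0},{"linear":[0.02,0.56,0.03],"roll":-0.01},{"linear":[0.0,0.55,0.02],"roll":0.0},{"linear":[0.01,0.56,0.03],"roll":0.0},{"linear":[0.01,0.55,0.02],"roll":-0.01}]
```

```bash
python3 -m inch '[{"linear":[0.01,0.55,0.02],"roll":0},{"linear":[0.01,0.56,0.02],"roll":-0.01},{"linear":[0.01,0.55,0.02],"roll":0},{"linear":[0.01,0.56,0.02],"roll":-0.01},{"linear":[0.01,0.55,0.02],"roll":0}]'
python3 - <<'E'
from h import *
env.grab_frame("wrist");show();s=env.state()
im,d=env.grab_frame("wrist");cv2.imwrite("pics/w9.png",cv2.resize(im[:,:,::-1],(800,600)))
p=env.camera_params("wrist");T=p["tool_from_camera"]
for v in (120,160,200):
  m=np.where((im[v].max(1)<45)&(d[v]<.3)&(d[v]>.1)&(np.abs(np.arange(512)-258)<80))[0]; 
  print(v,m.min() if len(m) else 0,m.max() if len(m) else 0)
  if len(m):
    u=(m.min()+m.max())/2; q=cv2.undistortPoints(np.array([[[u,v]]],float),p["K"],p["dist"])[0,0]
    t=T[:3,:3]@(np.r_[q,1]*d[v,int(u)])+T[:3,3]; print(np.round(t*1000,1))
E
```

```text
time: 27.05
ee_pos: [0.5855, -0.1985, 0.4301]
orientation: [-3.141, -0.001, 1.682]
ft_force: [-0.6, -1.1, 0.1]
grip_width: 0.0273
27.1 [ 0.5881 -0.1978  0.4283] [ 3.141e+00 -2.000e-03  1.683e+00] F [-0.3  0.8 -1. ] g 0.0271 j [-0.49  0.09  1.43  0.    1.62 -0.6 ]
120 238 256
[59.6 -9.3 71.6]
160 238 256
[33.  -9.4 69.6]
200 239 256
[ 3.6 -9.4 71.7]
```

```bash
python3 -m inch '[{"linear":[0,-0.07,0.2],"roll":0},{"linear":[0,0,0.3],"roll":0},{"linear":[0,0,0],"roll":0},{"linear":[0,0,0],"roll":0},{"linear":[0,0,0],"roll":0}]'
cat > bar.py <<'E'
from h import *
show();s=env.state()
im,d=env.grab_frame("wrist")
p=env.camera_params("wrist");T=p["tool_from_camera"]
for v in (120,160,200):
  m=np.where((im[v].max(1)<45)&(d[v]<.3)&(d[v]>.1)&(np.abs(np.arange(512)-258)<80))[0]
  if len(m):
    u=(m.min()+m.max())/2; q=cv2.undistortPoints(np.array([[[u,v]]],float),p["K"],p["dist"])[0,0]
    t=T[:3,:3]@(np.r_[q,1]*d[v,int(u)])+T[:3,3]; print(v,m.min(),m.max(),np.round(t*1000,1))
E
python3 bar.py
```

```text
time: 27.78
ee_pos: [0.5798, -0.1995, 0.4018]
orientation: [3.14, 0.001, 1.681]
ft_force: [0.7, 0.4, -0.2]
grip_width: 0.0271
27.77 [ 0.5798 -0.1995  0.4018] [3.140e+00 1.000e-03 1.681e+00] F [ 0.7  0.4 -0.2] g 0.0271 j [-0.5   0.07  1.49  0.    1.57 -0.61]
120 249 271 [61.3 -0.8 44.2]
160 250 270 [37.6 -0.7 44.1]
200 250 269 [12.2 -0.9 43.8]
```

```bash
python3 -m inch '[{"linear":[0,0.01,0.3],"roll":0},{"linear":[0,0,0.3],"roll":0},{"linear":[0,0,0.3],"roll":0},{"linear":[0,0,0.3],"roll":0},{"linear":[0,0,0.18],"roll":0}]'
python3 -m inch '[{"linear":[0,0,0],"roll":0},{"linear":[0,0,0],"roll":0},{"linear":[0,0,0],"roll":0},{"linear":[0,0,0],"roll":0},{"linear":[0,0,0],"roll":0}]' 0 35
python3 - <<'E'
from h import *
show()
plan(arc(2.01,list(np.linspace(2.06,2.50,10)),1.673))
E
```

```text
time: 28.45
ee_pos: [0.58, -0.199, 0.3158]
orientation: [-3.14, -0.001, 1.681]
ft_force: [-0.5, -1.2, 0.3]
grip_width: 0.0273
time: 29.08
ee_pos: [0.5798, -0.1989, 0.3161]
orientation: [-3.139, -0.002, 1.681]
ft_force: [0.4, 0.5, -13.3]
grip_width: 0.0129
29.07 [ 0.5798 -0.1989  0.3161] [-3.139e+00 -2.000e-03  1.681e+00] F [  0.4   0.5 -13.3] g 0.0129 j [-0.5   0.09  1.62 -0.    1.43 -0.61]
[{"linear":[0.0,0.14,0.02],"roll":0.01},{"linear":[0.0,0.13,0.02],"roll":0.0},{"linear":[0.0,0.13,0.03],"roll":0.0},{"linear":[0.0,0.13,0.03],"roll":0.0},{"linear":[0.0,0.13,0.04],"roll":0.0}]
[{"linear":[0.0,0.13,0.05],"roll":0.0},{"linear":[0.0,0.12,0.05],"roll":0.0},{"linear":[0.0,0.13,0.06],"roll":0.0},{"linear":[-0.01,0.11,0.07],"roll":0.0},{"linear":[0.0,0.12,0.07],"roll":0.0}]
```

```bash
python3 - <<'E'
from h import *
print(np.array([.4141,-.2178,.0956])+handle(2.53)-handle(0))
plan(arc(1.985,list(np.linspace(2.04,2.53,10)),1.675))
E
```

```text
[ 0.66386579 -0.19299209  0.28883873]
[{"linear":[0.0,0.15,0.01],"roll":0.01},{"linear":[0.0,0.15,0.03],"roll":0.0},{"linear":[0.0,0.15,0.03],"roll":0.0},{"linear":[0.0,0.14,0.03],"roll":0.0},{"linear":[0.0,0.15,0.05],"roll":0.0}]
[{"linear":[0.0,0.14,0.05],"roll":0.0},{"linear":[0.0,0.14,0.06],"roll":0.0},{"linear":[-0.01,0.13,0.07],"roll":0.0},{"linear":[0.0,0.13,0.08],"roll":0.0},{"linear":[0.0,0.13,0.08],"roll":0.0}]
```

```bash
python3 -m inch '[{"linear":[0,0.15,0.01],"roll":0.01},{"linear":[0,0.15,0.03],"roll":0},{"linear":[0,0.15,0.03],"roll":0},{"linear":[0,0.14,0.03],"roll":0},{"linear":[0,0.15,0.05],"roll":0}]'
python3 -m inch '[{"linear":[0,0.14,0.05],"roll":0},{"linear":[0,0.14,0.06],"roll":0},{"linear":[0,0.13,0.07],"roll":0},{"linear":[0,0.13,0.08],"roll":0},{"linear":[0,0.13,0.08],"roll":0}]'
cat > th.py <<'E'
from h import *
show()
p=env.state()["ee_pos"]+handle(0)-[.4141,-.2178,.0956]-HIN
a=np.arctan2(p[2],p@CX);print("th",(np.arctan2(-.057,-.156)-a)%(2*np.pi),np.hypot(p[2],p@CX))
E
python3 th.py
```

```text
time: 29.7
ee_pos: [0.6238, -0.1943, 0.3088]
orientation: [-3.137, -0.001, 1.674]
ft_force: [-4.9, 1.1, -9.0]
grip_width: 0.0127
time: 30.32
ee_pos: [0.6641, -0.1901, 0.2899]
orientation: [-3.138, -0.001, 1.674]
ft_force: [-5.7, 1.3, -6.9]
grip_width: 0.0126
30.32 [ 0.6641 -0.1901  0.2899] [-3.138e+00 -1.000e-03  1.674e+00] F [-5.7  1.3 -6.9] g 0.0126 j [-0.42  0.28  1.45 -0.    1.41 -0.53]
th 2.5285805923196394 0.16727501088725816
```

```bash
python3 - <<'E'
from h import *
plan(arc(2.53,list(np.linspace(2.46,.09,35)),1.674))
E
```

```text
[{"linear":[0.0,-0.16,-0.11],"roll":0.0},{"linear":[0.0,-0.17,-0.09],"roll":0.0},{"linear":[0.0,-0.18,-0.08],"roll":0.0},{"linear":[0.0,-0.18,-0.07],"roll":0.0},{"linear":[0.0,-0.18,-0.05],"roll":0.0}]
[{"linear":[0.0,-0.19,-0.05],"roll":0.0},{"linear":[0.01,-0.19,-0.03],"roll":0.0},{"linear":[0.0,-0.19,-0.01],"roll":0.0},{"linear":[0.0,-0.2,-0.01],"roll":0.0},{"linear":[0.0,-0.19,0.01],"roll":0.0}]
[{"linear":[0.0,-0.19,0.03],"roll":0.0},{"linear":[0.0,-0.19,0.03],"roll":0.0},{"linear":[0.0,-0.18,0.05],"roll":0.0},{"linear":[0.0,-0.19,0.07],"roll":0.0},{"linear":[0.0,-0.17,0.07],"roll":0.0}]
[{"linear":[0.0,-0.18,0.09],"roll":0.0},{"linear":[0.0,-0.16,0.1],"roll":0.0},{"linear":[0.0,-0.16,0.11],"roll":0.0},{"linear":[0.0,-0.15,0.12],"roll":0.0},{"linear":[0.0,-0.14,0.13],"roll":0.0}]
[{"linear":[0.0,-0.13,0.14],"roll":0.0},{"linear":[0.01,-0.12,0.15],"roll":0.0},{"linear":[0.0,-0.11,0.16],"roll":0.0},{"linear":[0.0,-0.1,0.17],"roll":0.0},{"linear":[0.0,-0.09,0.17],"roll":0.0}]
[{"linear":[0.0,-0.08,0.18],"roll":0.0},{"linear":[0.0,-0.06,0.18],"roll":0.0},{"linear":[0.0,-0.05,0.19],"roll":0.0},{"linear":[0.0,-0.04,0.19],"roll":0.0},{"linear":[0.0,-0.02,0.19],"roll":0.0}]
[{"linear":[0.0,-0.01,0.19],"roll":0.0},{"linear":[0.0,0.0,0.19],"roll":0.0},{"linear":[0.0,0.02,0.19],"roll":0.0},{"linear":[0.0,0.03,0.2],"roll":0.0},{"linear":[0.0,0.04,0.18],"roll":0.0}]
```

```bash
python3 -m inch '[{"linear":[0,-0.16,-0.11],"roll":0},{"linear":[0,-0.17,-0.09],"roll":0},{"linear":[0,-0.18,-0.08],"roll":0},{"linear":[0,-0.18,-0.07],"roll":0},{"linear":[0,-0.18,-0.05],"roll":0}]'
python3 -m inch '[{"linear":[0,-0.19,-0.05],"roll":0},{"linear":[0,-0.19,-0.03],"roll":0},{"linear":[0,-0.19,-0.01],"roll":0},{"linear":[0,0,0],"roll":0},{"linear":[0,0,0],"roll":0}]'
python3 th.py
```

```text
time: 30.95
ee_pos: [0.6134, -0.1956, 0.3158]
orientation: [3.135, 0.001, 1.674]
ft_force: [-0.7, 4.5, -0.5]
grip_width: 0.0129
time: 31.58
ee_pos: [0.5785, -0.1995, 0.3206]
orientation: [3.139, 0.001, 1.673]
ft_force: [-1.4, 5.5, 4.6]
grip_width: 0.0124
31.57 [ 0.5785 -0.1995  0.3206] [3.139e+00 1.000e-03 1.673e+00] F [-1.4  5.5  4.6] g 0.0124 j [-0.5   0.09  1.62  0.    1.43 -0.6 ]
th 1.9768390299846743 0.16830619154403537
```

```bash
python3 -m inch '[{"linear":[0,-0.19,0],"roll":0},{"linear":[0,-0.19,0.01],"roll":0},{"linear":[0,-0.1,0.02],"roll":0},{"linear":[0,0,0],"roll":0},{"linear":[0,0,0],"roll":0}]'
python3 th.py
```

```text
time: 32.2
ee_pos: [0.5493, -0.2026, 0.3184]
orientation: [3.141, 0.001, 1.673]
ft_force: [-2.9, 5.0, 5.8]
grip_width: 0.0122
32.2 [ 0.5493 -0.2026  0.3184] [3.141e+00 1.000e-03 1.673e+00] F [-2.9  5.   5.8] g 0.0122 j [-0.53  0.03  1.69 -0.    1.43 -0.63]
th 1.8015829583569491 0.16700736498193863
```

```bash
python3 - <<'E'
from h import *
plan(arc(1.80,list(np.linspace(1.72,.12,20)),1.673))
E
```

```text
[{"linear":[0.0,-0.22,0.04],"roll":0.0},{"linear":[0.0,-0.22,0.05],"roll":0.0},{"linear":[0.0,-0.23,0.08],"roll":0.0},{"linear":[0.0,-0.21,0.09],"roll":0.0},{"linear":[0.0,-0.2,0.11],"roll":0.0}]
[{"linear":[0.0,-0.2,0.13],"roll":0.0},{"linear":[0.0,-0.18,0.14],"roll":0.0},{"linear":[0.01,-0.17,0.16],"roll":0.0},{"linear":[0.0,-0.16,0.17],"roll":0.0},{"linear":[0.0,-0.14,0.19],"roll":0.0}]
[{"linear":[0.0,-0.13,0.19],"roll":0.0},{"linear":[0.0,-0.11,0.21],"roll":0.0},{"linear":[0.0,-0.09,0.21],"roll":0.0},{"linear":[0.0,-0.07,0.23],"roll":0.0},{"linear":[0.0,-0.05,0.22],"roll":0.0}]
[{"linear":[0.0,-0.04,0.23],"roll":0.0},{"linear":[0.0,-0.01,0.24],"roll":0.0},{"linear":[0.0,0.0,0.23],"roll":0.0},{"linear":[0.0,0.03,0.23],"roll":0.0},{"linear":[0.0,0.04,0.23],"roll":0.0}]
```

```bash
python3 -m inch '[{"linear":[0,-0.22,0.04],"roll":0},{"linear":[0,-0.22,0.05],"roll":0},{"linear":[0,-0.22,0.08],"roll":0},{"linear":[0,-0.21,0.09],"roll":0},{"linear":[0,-0.2,0.11],"roll":0}]'
python3 -m inch '[{"linear":[0,-0.2,0.13],"roll":0},{"linear":[0,-0.18,0.14],"roll":0},{"linear":[0,-0.17,0.16],"roll":0},{"linear":[0,-0.16,0.17],"roll":0},{"linear":[0,-0.14,0.19],"roll":0}]'
python3 -m inch '[{"linear":[0,-0.13,0.19],"roll":0},{"linear":[0,-0.11,0.21],"roll":0},{"linear":[0,-0.09,0.21],"roll":0},{"linear":[0,0,0],"roll":0},{"linear":[0,0,0],"roll":0}]'
python3 th.py
```

```text
time: 32.83
ee_pos: [0.4849, -0.2095, 0.2936]
orientation: [-3.141, 0.001, 1.673]
ft_force: [-3.4, 2.6, 2.6]
grip_width: 0.0128
time: 33.45
ee_pos: [0.4347, -0.2148, 0.2458]
orientation: [-3.141, 0.001, 1.673]
ft_force: [-0.5, -1.3, -1.3]
grip_width: 0.0124
time: 34.08
ee_pos: [0.4154, -0.2166, 0.2094]
orientation: [-3.141, 0.001, 1.674]
ft_force: [-1.5, -4.7, -1.9]
grip_width: 0.0128
34.08 [ 0.4154 -0.2166  0.2094] [-3.141e+00  1.000e-03  1.674e+00] F [-1.5 -4.7 -1.9] g 0.0128 j [-0.7  -0.18  2.08 -0.    1.24 -0.8 ]
th 0.7026144040181519 0.16469241944837432
```

```bash
python3 - <<'E'
from h import *
plan(arc(.72,list(np.linspace(.65,.1,10)),1.673))
E

```

```text
[{"linear":[0.0,-0.06,0.18],"roll":0.0},{"linear":[0.0,-0.05,0.17],"roll":0.0},{"linear":[0.0,-0.03,0.16],"roll":0.0},{"linear":[0.0,-0.03,0.17],"roll":0.0},{"linear":[0.0,-0.01,0.17],"roll":0.0}]
[{"linear":[0.0,-0.01,0.17],"roll":0.0},{"linear":[0.0,0.01,0.17],"roll":0.0},{"linear":[0.0,0.02,0.16],"roll":0.0},{"linear":[0.0,0.02,0.17],"roll":0.0},{"linear":[0.0,0.04,0.17],"roll":0.0}]
```

```bash
python3 -m inch '[{"linear":[0,-0.06,0.18],"roll":0},{"linear":[0,-0.05,0.17],"roll":0},{"linear":[0,-0.03,0.16],"roll":0},{"linear":[0,-0.03,0.17],"roll":0},{"linear":[0,-0.01,0.17],"roll":0}]'
python3 -m inch '[{"linear":[0,-0.01,0.17],"roll":0},{"linear":[0,0.01,0.17],"roll":0},{"linear":[0,0.02,0.16],"roll":0},{"linear":[0,0.02,0.17],"roll":0},{"linear":[0,0.03,0.15],"roll":0}]'
python3 th.py
```

```text
time: 34.7
ee_pos: [0.4043, -0.2177, 0.1582]
orientation: [-3.14, 0.001, 1.674]
ft_force: [-3.5, -4.5, 0.3]
grip_width: 0.0122
time: 35.33
ee_pos: [0.4079, -0.2173, 0.1085]
orientation: [-3.139, 0.001, 1.674]
ft_force: [-4.7, -6.0, -1.6]
grip_width: 0.0125
35.33 [ 0.4079 -0.2173  0.1085] [-3.139e+00  1.000e-03  1.674e+00] F [-4.7 -6.  -1.6] g 0.0125 j [-0.71 -0.07  2.18 -0.    1.03 -0.81]
th 0.08480443973474117 0.16798345791262334
```

```bash
python3 -m inch '[{"linear":[0,0.02,0.06],"roll":0},{"linear":[0,0.02,0.06],"roll":0},{"linear":[0,0.02,0.05],"roll":0},{"linear":[0,0.01,0.02],"roll":0},{"linear":[0,0,0],"roll":0}]'
python3 th.py
```

```text
time: 35.95
ee_pos: [0.4108, -0.2169, 0.0966]
orientation: [-3.136, 0.0, 1.675]
ft_force: [-7.1, -7.4, -3.0]
grip_width: 0.0127
35.95 [ 0.4108 -0.2169  0.0966] [-3.136  0.     1.675] F [-7.1 -7.4 -3. ] g 0.0127 j [-0.7  -0.04  2.18 -0.01  1.01 -0.8 ]
th 0.012235642031735328 0.16874053501834266
```

```bash
python3 -m inch '[{"linear":[0,0.01,0.02],"roll":0},{"linear":[0,0.01,0.02],"roll":0},{"linear":[0,0,0],"roll":0},{"linear":[0,0,0],"roll":0},{"linear":[0,0,0],"roll":0}]'
python3 -m inch '[{"linear":[0,0.01,0.02],"roll":0},{"linear":[0,0.01,0.02],"roll":0},{"linear":[0,0,0],"roll":0},{"linear":[0,0,0],"roll":0},{"linear":[0,0,0],"roll":0}]'
```

```text
time: 36.58
ee_pos: [0.4115, -0.2168, 0.0939]
orientation: [-3.134, 0.0, 1.675]
ft_force: [-7.5, -9.0, -4.6]
grip_width: 0.0127
time: 37.2
ee_pos: [0.4123, -0.2167, 0.0914]
orientation: [-3.133, 0.0, 1.675]
ft_force: [-9.7, -9.7, -5.0]
grip_width: 0.0122
```

```bash
python3 -m inch '[{"linear":[0,0.01,0.02],"roll":0},{"linear":[0,0.01,0.02],"roll":0},{"linear":[0,0,0],"roll":0},{"linear":[0,0,0],"roll":0},{"linear":[0,0,0],"roll":0}]'
python3 -m inch '[{"linear":[0,0.01,0.03],"roll":0},{"linear":[0,0.01,0.03],"roll":0},{"linear":[0,0,0],"roll":0},{"linear":[0,0,0],"roll":0},{"linear":[0,0,0],"roll":0}]'
python3 th.py
```

```text
time: 37.83
ee_pos: [0.4131, -0.2166, 0.0887]
orientation: [-3.132, 0.0, 1.676]
ft_force: [-8.8, -9.7, -6.0]
grip_width: 0.0123
time: 38.45
ee_pos: [0.414, -0.2165, 0.0862]
orientation: [-3.131, -0.0, 1.676]
ft_force: [-13.5, -8.3, 0.6]
grip_width: 0.0128
38.45 [ 0.414  -0.2165  0.0862] [-3.131 -0.     1.676] F [-13.5  -8.3   0.6] g 0.0128 j [-0.7  -0.01  2.17 -0.01  0.99 -0.8 ]
th 6.23089054416056 0.16953784110108544
```

```bash
python3 -m inch '[{"linear":[0,0,0.02],"roll":0},{"linear":[0,0,0.02],"roll":0},{"linear":[0,0,0],"roll":0},{"linear":[0,0,0],"roll":0},{"linear":[0,0,0],"roll":0}]'
python3 bar.py
python3 - <<'E'
from h import *
s=env.state();im,d=env.grab_frame("top")
p=env.camera_params("top");T=np.load("pics/top0.npz")["d"]
# depth change vs. start at door frame/handle
m=(np.abs(d-T)>.008)
for (u,v) in [(318,222),(322,222),(365,216),(368,216)]:print(u,v,T[v,u],d[v,u],im[v,u])
E
```

```text
time: 39.08
ee_pos: [0.4143, -0.2165, 0.0849]
orientation: [-3.131, -0.001, 1.676]
ft_force: [-14.8, -5.8, 6.5]
grip_width: 0.0125
39.08 [ 0.4143 -0.2165  0.0849] [-3.131e+00 -1.000e-03  1.676e+00] F [-14.8  -5.8   6.5] g 0.0125 j [-0.7  -0.01  2.17 -0.01  0.99 -0.8 ]
120 237 277 [ 67.   -2.4 -48. ]
160 238 276 [ 54.2  -2.4 -47.7]
200 238 275 [ 40.5  -2.6 -47.9]
318 222 1.0709491 1.0737448 [33 33 34]
322 222 1.072225 0.7834009 [51 44 37]
365 216 1.0718793 0.82667804 [70 63 56]
368 216 1.0696703 0.8253404 [73 68 60]
```

```bash
python3 -m inch '[{"linear":[0,0,0],"roll":0},{"linear":[0,0,0],"roll":0},{"linear":[0,0,0],"roll":0},{"linear":[0,0,-0.1],"roll":0},{"linear":[0,0,-0.3],"roll":0}]' 0.4
python3 bar.py
python3 -m inch '[{"linear":[0,0,-0.4],"roll":0},{"linear":[0,0,-0.5],"roll":0},{"linear":[0,0,-0.5],"roll":0},{"linear":[0.5,0,-0.5],"roll":0},{"linear":[0.9,0,0],"roll":0}]'
python3 -m inch '[{"linear":[0.9,0.1,0],"roll":0},{"linear":[0.9,0.1,0],"roll":0},{"linear":[0.9,0.1,0],"roll":0},{"linear":[0.9,0.1,0],"roll":0},{"linear":[0.9,0,0],"roll":0}]'
python3 - <<'E'
from h import *
show()
im,d=env.grab_frame("top");im2,_=env.grab_frame("scene")
f=np.load("pics/top0.npz");c=(np.abs(d-f["d"])>.008).astype(np.uint8);print("depth at handle",f["d"][222,318],d[222,318],f["d"][217,345],d[217,345])
a=np.vstack([np.hstack([cv2.resize(im[125:245,255:415],(400,300),interpolation=cv2.INTER_CUBIC),cv2.resize(im2[80:230,120:320],(400,300),interpolation=cv2.INTER_CUBIC)]),
 np.hstack([cv2.resize(im,(400,300)),cv2.resize(im2,(400,300))])])
cv2.imwrite("pics/fin.png",a[:,:,::-1])
E
```

```text
time: 39.8
ee_pos: [0.4177, -0.2151, 0.1086]
orientation: [-3.141, -0.002, 1.674]
ft_force: [0.3, -0.2, 0.6]
grip_width: 0.0343
39.8 [ 0.4177 -0.2151  0.1086] [-3.141e+00 -2.000e-03  1.674e+00] F [ 0.3 -0.2  0.6] g 0.0343 j [-0.69 -0.05  2.16  0.    1.03 -0.8 ]
120 230 264 [ 65.6  -6.3 -25.5]
160 232 264 [ 50.2  -6.  -25.7]
200 233 264 [ 33.5  -5.9 -25.4]
time: 40.48
ee_pos: [0.4113, -0.1332, 0.2266]
orientation: [3.135, 0.004, 1.671]
ft_force: [0.8, 0.3, -0.4]
grip_width: 0.0342
time: 41.1
ee_pos: [0.4057, 0.1407, 0.2235]
orientation: [3.14, -0.001, 1.674]
ft_force: [0.6, 0.4, 0.0]
grip_width: 0.0343
41.1 [0.4057 0.1407 0.2235] [ 3.140e+00 -1.000e-03  1.674e+00] F [0.6 0.4 0. ] g 0.0343 j [ 0.1  -0.29  2.14  0.    1.29 -0.01]
depth at handle 1.0709491 1.0680932 1.1653092 1.1646335
```

View pics/fin.png

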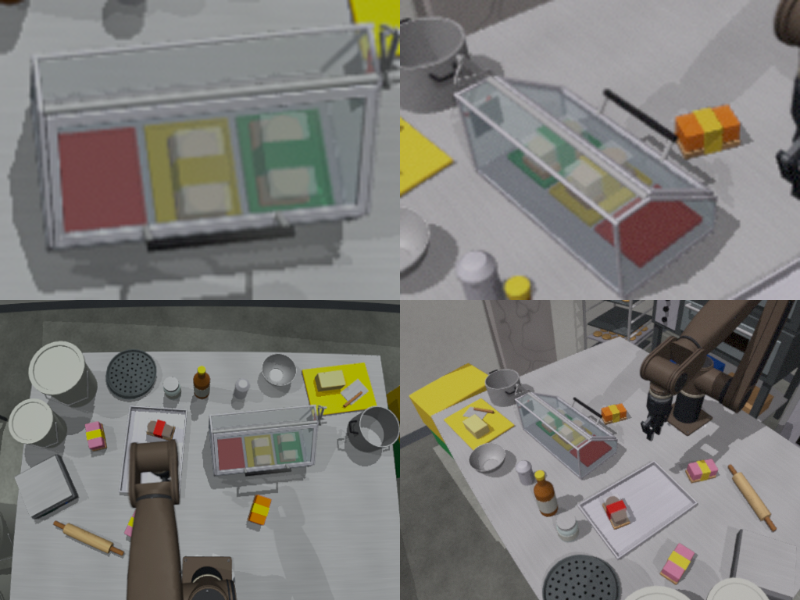

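```bash
python3 -m inch '[{"linear":[0,0,0],"roll":0},{"linear":[0,0,0],"roll":0},{"linear":[0,0,0],"roll":0},{"linear":[0,0,0],"roll":0},{"linear":[0,0,0],"roll":0}]'; python3 -c "
from station import env
print(env.hand_in())"
```

```text
time: 41.82
ee_pos: [0.4058, 0.1382, 0.2232]
orientation: [3.142, -0.0, 1.672]
ft_force: [-0.2, 0.5, 0.5]
grip_width: 0.0341
the job is handed in; nothing more can be done
None
```

The job is done and handed in at about 41.8 s of the 72 s. I raised the door by its handle until the stay held it open. I set the yellow-banded pack lengthwise on the yellow tray, with about 5 N of contact. I then lifted the door on to about 2.53 rad to free the stay and lowered it by the handle until it was shut.

**Last checks**
- **Door:** the top camera's depth at the handle is within 3 mm of its reading before I started. The bar's height is within about 2 mm of where it began.
- **Pack:** the final pictures show it on the yellow tray under the shut door. I judged "wholly on the tray" by eye, plus an estimate of about 3 to 5 mm off the tray's centre against 11 mm of margin.
- **Everything else:** the red and green packs and the other items look unmoved in those pictures.
- **Arm:** it is clear of everything, and the force reading is about zero.

**What disagreed or was not checked**
- **Fingertips:** the camera put them about 30 mm farther back than the description says. My first grip on the handle therefore closed on air above the bar; I lowered the hand and gripped again.
- **Catch:** I did not look at it directly. I took it as free because the door came down past the hooked angle without resistance.
- **Closing:** while shutting the door, the bar slipped about 10 mm in the fingers. I kept lowering until I felt the stop, at about 6.5 N.

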